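# Put out the scent pendants on the sprung hook rail

### The arm

A 7-joint arm with a two-finger parallel gripper is mounted at the origin on the work surface. World frame = base frame: x ahead of the robot, y to its left, z up, the work surface at z = 0. Lengths are in mm, angles in rad, forces in N, time in s.
With the tool pointing down it reaches from about 400 to 850 mm from the base axis. Payload 6.9 kg.
Tool frame: the origin (TCP) lies where the fingers leave the gripper's body, on its centre line; the fingertips stand 73 mm ahead of it and the grasp point (between the pads) lies 54 mm ahead of it; x points along the fingers, y is the direction in which the jaws open and shut, and the axes are right-handed (so a half turn about x gives the same grasp; the last joint's range is limited). The gripper opens to 85 mm and grips with 20 to 120 N. Pads are 22 mm wide; open, the fingers measure 114 mm over their backs; the gripper's body (76 mm by 85 mm) begins 54 mm behind the grasp point. The pads swing forward as they close: fully open they stand 13 mm farther back than shut.
Start: joints at [1.363, 0.507, -0.238, 1.5, 0.126, 1.149, -0.155], TCP at [192.298, -594.673, 303.875] pointing down, gripper open.
Joint ranges: [-3.08, 3.08], [-0.24, 2.05], [-1.43, 1.35], [0, 2.5], [-1.52, 4.66], [0.17, 1.96], [-2.89, 2.89]. Speed limits (rad/s): [2.39, 2.39, 3.14, 3.14, 3.14, 3.14, 3.14].

### API

Orientations are given as a unit quaternion [x, y, z, w].
In Python, from cell import readout, camera, camera_params, finish_job gives the robot as it stands. The module is installed in compiled form; this text tells all that it offers.
- The arm moves only by the tool servo_tool, never from a script. Its argument "commands" is a list of rows, each a list of 3 entries, a list of its own where there are three numbers: the opening, from 0 (shut) to 1 (fully open), then the shift along the tool's x, y, z in mm, then the turn about the tool's x in rad. In form: [[jaw, [dx, dy, dz], twist], ...]. A call has 1 to 5 rows; each row shifts and turns the commanded pose from where the row before left it, along the tool's axes as they then stand; what a row does not reach is not made up. A row lasts 1/12 s, in which the tool goes at most 41.7 mm and 7.16 degrees, less where a joint would pass 70% of its speed; a pose out of reach is approached as far as the arm can. A call with a gripper value outside its range is refused whole. The fingers move at their own pace and stop on an object; the grip force is fixed at half the most. Time passes only in rows, so rows that do not move let the fingers close. It gives the time, the measured TCP pose, the force and the opening at its end, in the units of the state.
- readout.sense(): the state, without advancing time (a new reading comes with each control period).
- camera(name): name is "scene" or "top" or "wrist"; returns (picture, depth): 384x512x3 uint8, red, green, blue; 384x512 float32, mm along the optical axis (not along the pixel's ray), 0 where there is no reading.
- camera_params(name): a dict with "vertical_fov" (degrees; the focal length in pixels is half the picture's height over the tangent of half this angle, whatever the lens; pixels are square), "cx", "cy" (the principal point, pixels), "world_to_cam" (4x4, takes a point from world to camera coordinates). Camera axes: x right, y down, z forward; pixel columns grow to the right and rows downward; lengths in mm; the calibration is good to about 2 mm. A picture is of the moment at which its call begins: read the wrist's pose just before it. camera_params takes no time and is no camera call; for the wrist camera it gives the pose at the moment of the call.
- finish_job(): hands the job in, once; it reports no verdict.
The state is a dict: "time_s": time; "joints": joint angles; "joint_velocities": joint speeds; "effort": joint torques, N m; "eef_pos": TCP position; "orientation": TCP orientation; "contact_force": force on the tool from outside, world axes, zero at the start; "moment": the same for the moment, N m; "width": finger opening in mm.
Only numpy, scipy, OpenCV 4.12 (cv2) and the standard library are available. Lean on these libraries where they do the work, as an engineer would, in place of code of your own. Each camera call takes 0.05 s, during which the arm holds its last target. There are 200 camera calls.

### The job

Put out the scent pendants for the evening: first unlock the hook rail by pulling the lock lever beside it fully over to the front (towards the robot), then draw each one forward along its slot out of the oak rack and hang it by its loop on the chrome sprung hook rail, one to a hook, any order. Once all are hanging free and the rail has dipped and stopped bobbing, push the lever fully over to the back again to lock it. Leave the bowl, the framed photo, the pen and the coaster where they are.

Things in the scene. Friction and masses are not known exactly. Their poses are not given: they have to be found in the camera images.
- pendant_a_stem (a point): Scent pendant (three alike; one may be absent), 0.27 kg, 182 mm tall: beige ceramic ball, 70 mm across, dark weighted bottom (rights itself if tipped), a strap loop on the ball, above it a square aluminium finger stem, 14 x 14 x 65 mm. Point: on the stem's axis, 164.5 mm above the bottom, 17.5 below the stem's top, 47.5 above the loop's top. z up; x, y square to the stem's faces.
- pendant_a_loop (a point): Hanging point of that pendant: middle of the underside of the loop's top bar, 112 mm above the pendant's bottom, 52.5 mm below the stem point. The window below it is 36 mm wide (local y) and 43 mm high and is looked through along local x; the strap is 10 mm deep (x) and 5 mm thick. Axes as the pendant's.
- pendant_b_stem (a point): Scent pendant (three alike; one may be absent), 0.27 kg, 182 mm tall: beige ceramic ball, 70 mm across, dark weighted bottom (rights itself if tipped), a strap loop on the ball, above it a square aluminium finger stem, 14 x 14 x 65 mm. Point: on the stem's axis, 164.5 mm above the bottom, 17.5 below the stem's top, 47.5 above the loop's top. z up; x, y square to the stem's faces.
- pendant_b_loop (a point): Hanging point of that pendant: middle of the underside of the loop's top bar, 112 mm above the pendant's bottom, 52.5 mm below the stem point. The window below it is 36 mm wide (local y) and 43 mm high and is looked through along local x; the strap is 10 mm deep (x) and 5 mm thick. Axes as the pendant's.
- pendant_c_stem (a point): Scent pendant (three alike; one may be absent), 0.27 kg, 182 mm tall: beige ceramic ball, 70 mm across, dark weighted bottom (rights itself if tipped), a strap loop on the ball, above it a square aluminium finger stem, 14 x 14 x 65 mm. Point: on the stem's axis, 164.5 mm above the bottom, 17.5 below the stem's top, 47.5 above the loop's top. z up; x, y square to the stem's faces.
- pendant_c_loop (a point): Hanging point of that pendant: middle of the underside of the loop's top bar, 112 mm above the pendant's bottom, 52.5 mm below the stem point. The window below it is 36 mm wide (local y) and 43 mm high and is looked through along local x; the strap is 10 mm deep (x) and 5 mm thick. Axes as the pendant's.
- rack: Fixed oak rack, 110 (local x) x 270 (y) x 137 mm high, origin under its centre. Three stalls, 90 mm apart in y, open to the front (local -x, robot side), under a slotted roof (underside 129 mm up). Pendants stand on the credenza in the stalls, stems up through the slots. Loop and ball do not pass the slots: a pendant can be lifted out once its stem is 45 mm in front of the rack.
- slot0 (a point): Middle of the open front end of rack slot 0 (rack y -90 mm), on top of the roof, at the rack's front face. The slot is 26 mm wide and 80 mm deep. Local x points into the slot, z up. Stems stand 45 mm above the roof; 12 mm are free between loop and roof.
- slot1 (a point): Middle of the open front end of rack slot 1 (rack y 0 mm), on top of the roof, at the rack's front face. The slot is 26 mm wide and 80 mm deep. Local x points into the slot, z up. Stems stand 45 mm above the roof; 12 mm are free between loop and roof.
- slot2 (a point): Middle of the open front end of rack slot 2 (rack y +90 mm), on top of the roof, at the rack's front face. The slot is 26 mm wide and 80 mm deep. Local x points into the slot, z up. Stems stand 45 mm above the roof; 12 mm are free between loop and roof.
- hook0 (a point): Hook 0 of the sprung rail (rail y -90 mm): flat chrome prong along local -x (to the robot), 12 mm wide, 6 thick. Point: on its top face, mid-way on the straight part; 37 mm in front (-x) begins the upturned tip, 6 mm thick, 14 mm higher than the top face; the crossbar is 39 mm behind. Sinks with the rail; 200 mm up when unloaded. A loop hangs with its window facing along x.
- hook1 (a point): Hook 1 of the sprung rail (rail y 0 mm): flat chrome prong along local -x (to the robot), 12 mm wide, 6 thick. Point: on its top face, mid-way on the straight part; 37 mm in front (-x) begins the upturned tip, 6 mm thick, 14 mm higher than the top face; the crossbar is 39 mm behind. Sinks with the rail; 200 mm up when unloaded. A loop hangs with its window facing along x.
- hook2 (a point): Hook 2 of the sprung rail (rail y +90 mm): flat chrome prong along local -x (to the robot), 12 mm wide, 6 thick. Point: on its top face, mid-way on the straight part; 37 mm in front (-x) begins the upturned tip, 6 mm thick, 14 mm higher than the top face; the crossbar is 39 mm behind. Sinks with the rail; 200 mm up when unloaded. A loop hangs with its window facing along x.
- rail (a joint): Dip of the sprung hook rail, m: 0 unloaded, grows downwards, stop at 0.075. Spring about 220 N/m: each pendant lowers all three hooks by about 12 mm; it bobs and settles in about 2 s; a knocked pendant keeps swinging for 10 s or so. The rail slides on a post 73 mm behind hook1, top 235 mm above the credenza.
- lever (a joint): Lock lever beside the hook rail, rad: 0 = leaning 0.5 rad to the front (hooks' local -x, robot side), 1.0 = fully over, leaning 0.5 rad to the back. Starts at 0.9 or more. Light; stays where it is left.
- lever_tip (a point): Centre of the lever's 26 mm black ball tip. The lever is a 10 mm rod, 100 mm from pivot to this point; pivot 32 mm above the credenza, on a block 35 mm high. It swings in the hooks' x-z plane, 110 mm beside hook0 (rail -y side). This point's axes tilt with the lever: take directions from the hooks.
- bowl: Teal ceramic bowl, 128 mm across, 48 mm high; origin at the centre of its underside. A bystander.
- frame: Chrome spring clamp on a small base, gripping an upright acrylic photo frame, 90 mm wide, 131 mm tall; origin at the centre of its underside. A bystander.
- pen: Aluminium pen, 135 mm long, 12 mm thick, lying; origin at the centre of its underside. A bystander.
- coaster: Round dark silicone coaster, 96 mm across, 8 mm thick; origin at the centre of its underside. A bystander.
There are look-alikes about, which are no part of the job. What is shaped like the part that bears pendant_a_stem but orange is not meant.

How it is judged (in metres and radians):
On the way, in this order (a step that is already met when the one before it is completed fails the run):
1. the lock lever is pulled fully over to the front (value of joint lever below 0.12 rad), for 0.2 s.
2. every pendant present hangs by its loop on a hook, let go, and the rail is still (z of pendant_a_loop in the frame of hook1 between -0.005 and 0.007 m and (horizontal distance between pendant_a_loop and hook0 below 0.037 m or horizontal distance between pendant_a_loop and hook1 below 0.037 m or horizontal distance between pendant_a_loop and hook2 below 0.037 m) and z of pendant_b_loop in the frame of hook1 between -0.005 and 0.007 m and (horizontal distance between pendant_b_loop and hook0 below 0.037 m or horizontal distance between pendant_b_loop and hook1 below 0.037 m or horizontal distance between pendant_b_loop and hook2 below 0.037 m) and z of pendant_c_loop in the frame of hook1 between -0.005 and 0.007 m and (horizontal distance between pendant_c_loop and hook0 below 0.037 m or horizontal distance between pendant_c_loop and hook1 below 0.037 m or horizontal distance between pendant_c_loop and hook2 below 0.037 m) and velocity of joint rail between -0.01 and 0.01 m/s and value of joint rail above 0.006 m and linear speed of each of pendant_a, pendant_b, pendant_c below 0.15 m/s and contact force between the fingers and anything else below 0.1 N), for 0.4 s.
3. then the lock lever is pushed fully over to the back (value of joint lever above 0.88 rad), for 0.2 s.
At the end, for the whole second after the job is handed in: Every pendant present hangs by its loop on a hook (loop point level with the prongs' top faces, -5 to +7 mm, and within 37 mm of a hook point seen from above), rail still (under 10 mm/s), pendants swaying slightly at most (under 150 mm/s), lever at 0.88 rad or more (z of pendant_a_loop in the frame of hook1 between -0.005 and 0.007 m and (horizontal distance between pendant_a_loop and hook0 below 0.037 m or horizontal distance between pendant_a_loop and hook1 below 0.037 m or horizontal distance between pendant_a_loop and hook2 below 0.037 m) and z of pendant_b_loop in the frame of hook1 between -0.005 and 0.007 m and (horizontal distance between pendant_b_loop and hook0 below 0.037 m or horizontal distance between pendant_b_loop and hook1 below 0.037 m or horizontal distance between pendant_b_loop and hook2 below 0.037 m) and z of pendant_c_loop in the frame of hook1 between -0.005 and 0.007 m and (horizontal distance between pendant_c_loop and hook0 below 0.037 m or horizontal distance between pendant_c_loop and hook1 below 0.037 m or horizontal distance between pendant_c_loop and hook2 below 0.037 m) and velocity of joint rail between -0.01 and 0.01 m/s and value of joint rail above 0.006 m and linear speed of each of pendant_a, pendant_b, pendant_c below 0.15 m/s and value of joint lever above 0.88 rad); the robot touches nothing.
It fails at once if the bowl is moved by more than 30 mm (distance of bowl from where it was at the start of the episode above 0.03 m).
It fails at once if the frame is moved by more than 30 mm (distance of frame from where it was at the start of the episode above 0.03 m).
It fails at once if the pen is moved by more than 30 mm (distance of pen from where it was at the start of the episode above 0.03 m).
It fails at once if the coaster is moved by more than 30 mm (distance of coaster from where it was at the start of the episode above 0.03 m).
Of pendant_a, pendant_b, pendant_c only 2 to 3 are there at a start; the rules pass over those that are not, and their reading is None.
At some moment in a run one of pendant_a, pendant_b, pendant_c may be knocked a few centimetres aside while the robot is not near it.
Once in a run the grip may slacken for a moment while it holds something.
It also fails if it takes over 210 s, if anything falls off the work surface, if the arm or the gripper's body presses on something with over 40 N, if the wrist force passes 120 N, or if a joint passes its speed limit or range.

## Working session

There is one attempt and no reset: what is moved stays moved. The work goes in short steps, Python scripts to look and compute and a tool call to move; the robot and the scene stay as the last step left them, time stands still between calls to the robot, and variables do not carry over. Pictures are saved under pics/ and viewed, about 12 in all and at most 16, crops included, and the job is handed in when it is done.

Besides the shell and the picture viewer there is one more tool, called after "Emit:" as name(argument=value, ...) on one line, values as JSON. servo_tool: Moves the arm, as the interface text tells. Its arguments: {"type":"object","properties":{"commands":{"type":"array","items":{"type":"array"}}},"required":["commands"]}

```bash
mkdir -p pics; cat > h.py <<'E'
import numpy as np, cv2
from cell import readout, camera, camera_params, finish_job
from scipy.spatial.transform import Rotation as R
def K(p):
    return 192/np.tan(np.radians(p['vertical_fov'])/2)
def world(name,d,p):
    f=K(p); v,u=np.mgrid[0:384,0:512]
    P=np.stack([(u-p['cx'])/f*d,(v-p['cy'])/f*d,d,np.ones_like(d)],-1)
    return (P@np.linalg.inv(p['world_to_cam']).T)[...,:3]
def snap(name,tag):
    p=camera_params(name); im,d=camera(name)
    cv2.imwrite(f'pics/{tag}.png',im[...,::-1]); W=world(name,d,p); np.savez(f'pics/{tag}.npz',W=W,d=d,im=im)
    return im,d,W
def tool():
    s=readout.sense(); return np.array(s['eef_pos']),R.from_quat(s['orientation']),s
def go(xyz,yaw=None):
    """shift in tool axes to reach grasp-point world xyz"""
    t,q,s=tool(); g=t+q.apply([54,0,0]); d=np.array(xyz)-g
    print('grasp',g.round(1),'tool shift',q.inv().apply(d).round(1),'w',round(s['width'],1),'F',np.round(s['contact_force'],1),'t',s['time_s'])
    print('axes',q.as_matrix().round(3).tolist())
E
python3 - <<'E'
from h import *
for n in ('scene','top','wrist'): 
    im,d,W=snap(n,n+'0'); print(n,camera_params(n))
a=cv2.imread('pics/scene0.png');b=cv2.imread('pics/top0.png')
cv2.imwrite('pics/s.png',cv2.resize(a,(800,600)));cv2.imwrite('pics/t.png',cv2.resize(b,(800,600)))
print(readout.sense()); go([0,0,0])
E
```

```text
scene {'vertical_fov': 56.93131536584339, 'cx': 251.4182157994026, 'cy': 193.95436747126723, 'world_to_cam': array([[ 4.14789775e-01,  9.09716377e-01,  1.91195454e-02,
        -1.32786477e+02],
       [ 5.90132161e-01, -2.52960990e-01, -7.66651661e-01,
        -2.35420939e+02],
       [-6.92599072e-01,  3.29282329e-01, -6.41778523e-01,
         1.47042475e+03],
       [ 0.00000000e+00,  0.00000000e+00,  0.00000000e+00,
         1.00000000e+00]])}
top {'vertical_fov': 56.27248563012588, 'cx': 250.19010375836038, 'cy': 198.11978596938317, 'world_to_cam': array([[-1.05244605e-02, -9.99895398e-01, -9.92115207e-03,
        -9.51707184e+01],
       [-9.82162455e-01,  1.21995929e-02, -1.87638168e-01,
         5.75631596e+02],
       [ 1.87739575e-01,  7.76939258e-03, -9.82188113e-01,
         9.74943737e+02],
       [ 0.00000000e+00,  0.00000000e+00,  0.00000000e+00,
         1.00000000e+00]])}
wrist {'vertical_fov': 68.44341836155239, 'cx': 260.56959629528114, 'cy': 190.4841456402953, 'world_to_cam': array([[ 3.07038614e-01, -9.51696848e-01, -6.31691095e-04,
        -6.24553303e+02],
     
[... 432 characters left out ...]
7247 ,  0.00066343, -0.00285751, -0.00015543,
        0.00118243,  0.00108929]), 'effort': array([-3.04318441e-03, -6.21012425e+01, -2.18978494e+00, -2.49837184e+01,
        1.25627904e-02,  9.08070157e-03,  3.42161832e-05]), 'eef_pos': array([ 192.18615952, -594.41118206,  303.24229181]), 'orientation': array([-0.69839881, -0.11062087,  0.69855137, -0.1096728 ]), 'contact_force': array([ 0.18523369, -0.03844875, -0.36448971]), 'moment': array([ 0.01016308, -0.00779565, -0.05641268]), 'width': 85.20864173296883}
grasp [ 192.2 -594.3  249.2] tool shift [ 2.501e+02 -6.243e+02 -1.000e-01] w 85.2 F [ 0.2 -0.  -0.4] t 0.15
axes [[-0.0, 0.308, -0.951], [0.001, -0.951, -0.308], [-1.0, -0.001, 0.0]]
```

View pics/s.png

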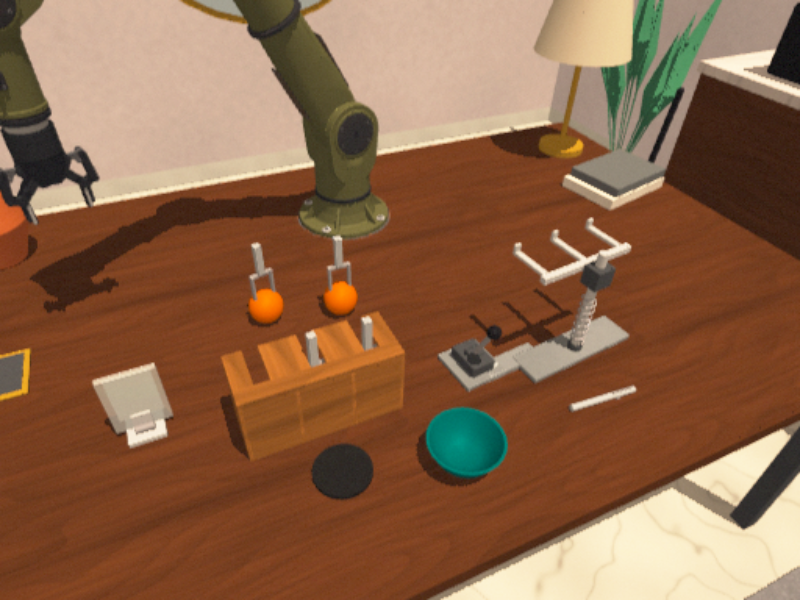

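View pics/t.png

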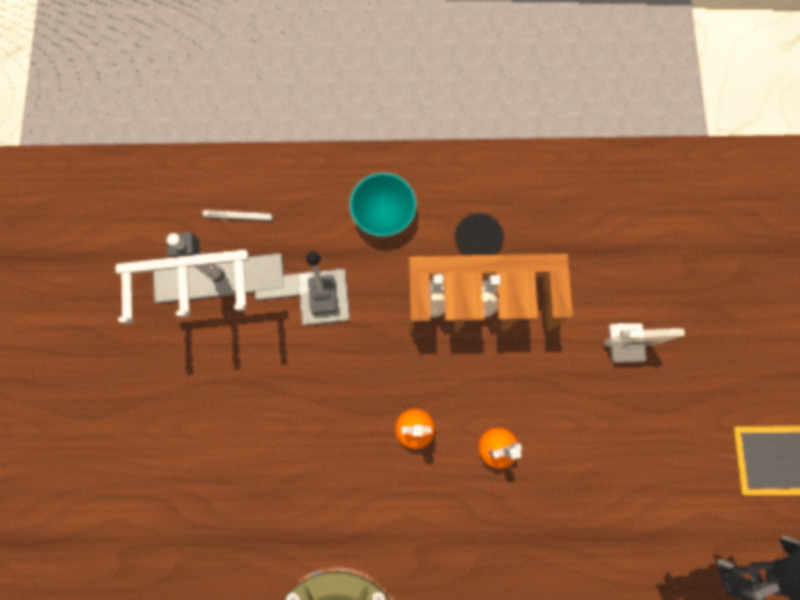

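Two pendants stand in the rack's left and middle slots, seen in the top view (800 px wide) at (437,285) and (490,285). The right slot is empty. The orange look-alikes are at (415,430) and (500,450), in front of the rack. The hook rail is at the left, with the lever tip at (313,258).

```bash
python3 - <<'E'
from h import *
for n in ('top0','scene0'):
    z=np.load(f'pics/{n}.npz'); W=z['W']; im=z['im'].astype(int)
    print(n)
    Z=W[...,2]
    def cl(m,name,mn=6):
        k,l,s,c=cv2.connectedComponentsWithStats(m.astype(np.uint8))
        for i in range(1,k):
            if s[i,4]>=mn:
                P=W[l==i]; print(name,s[i,:5],P.mean(0).round(0),'min',P.min(0).round(0),'max',P.max(0).round(0))
    reg=(W[...,0]>350)&(W[...,0]<850)&(abs(W[...,1])<480)
    cl(reg&(Z>150)&(Z<192)&(W[...,1]<100),'stem')
    cl(reg&(Z>192)&(W[...,1]>0),'rail',4)
    cl(reg&(Z>207)&(Z<225)&(W[...,1]>0),'tips',3)
    cl(reg&(Z>100)&(Z<142)&(W[...,1]>0)&(W[...,1]<130)&(im.sum(-1)<160),'lever')
    cl(reg&(Z>130)&(Z<143)&(im[...,0]>im[...,2]+40),'roof')
    cl((Z>38)&(Z<60)&(im[...,1]>im[...,0]+20)&reg,'bowl',30)
b=cv2.imread('pics/top0.png')
cv2.imwrite('pics/c1.png',cv2.resize(b[140:220,60:380],(800,200),interpolation=2))
r=cv2.resize(b[150:215,250:375],None,fx=6,fy=6,interpolation=2);l=cv2.resize(b[145:215,65:235],(750,309),interpolation=2)
cv2.imwrite('pics/c1.png',np.vstack([r[:290],l[:300]]) if r.shape[1]==l.shape[1] else r)
E
```

```text
top0
stem [277 176   7   9  53] [ 598. -179.  175.] min [ 592. -187.  150.] max [ 607. -173.  184.]
stem [312 177   8   8  52] [ 595. -270.  175.] min [ 589. -278.  151.] max [ 603. -264.  184.]
stem [265 273   6   6  36] [ 360. -142.  182.] min [ 354. -149.  179.] max [ 366. -136.  185.]
rail [  75  149   85   58 1362] [612. 229. 203.] min [531. 126. 192.] max [675. 333. 238.]
tips [107 149  17  15 123] [654. 229. 210.] min [638. 213. 207.] max [675. 254. 225.]
tips [151 195   5   3  15] [552. 132. 214.] min [549. 127. 212.] max [555. 137. 216.]
tips [114 199   6   4  17] [543. 222. 213.] min [539. 216. 208.] max [546. 227. 216.]
tips [ 76 203   7   4  19] [534. 312. 212.] min [531. 305. 207.] max [537. 318. 217.]
lever [196 162   9   8  54] [652.  32. 131.] min [642.  22. 123.] max [661.  44. 136.]
roof [ 262  163  105   43 3326] [ 599. -271.  137.] min [ 540. -406.  130.] max [ 652. -135.  142.]
bowl [224 111  43  40 383] [791. -87.  45.] min [ 721. -151.   38.] max [846. -25.  55.]
scene0
stem [213 150   6  13  64] [ 366. -142.  170.] min [ 355. -148.  150.] max [ 370. -134.  185
[... 198 characters left out ...]
[328 139  76  43 930] [620. 222. 204.] min [533. 126. 192.] max [680. 334. 238.]
tips [375 139   5   4  14] [537. 312. 212.] min [533. 307. 207.] max [541. 319. 216.]
tips [353 147   5   4  15] [546. 223. 213.] min [543. 218. 208.] max [549. 231. 216.]
tips [329 155   5   4  17] [555. 134. 212.] min [549. 128. 207.] max [559. 139. 216.]
tips [375 165  19  11 112] [663. 231. 212.] min [641. 213. 207.] max [679. 253. 225.]
lever [311 208  10   9  66] [661.  29. 128.] min [649.  22. 105.] max [670.  42. 137.]
roof [ 142  199  117   63 2995] [ 609. -277.  138.] min [ 541. -404.  130.] max [ 656. -133.  142.]
bowl [273 261  52  44 553] [776. -79.  46.] min [ 721. -150.   38.] max [847. -25.  52.]
```

View pics/c1.png

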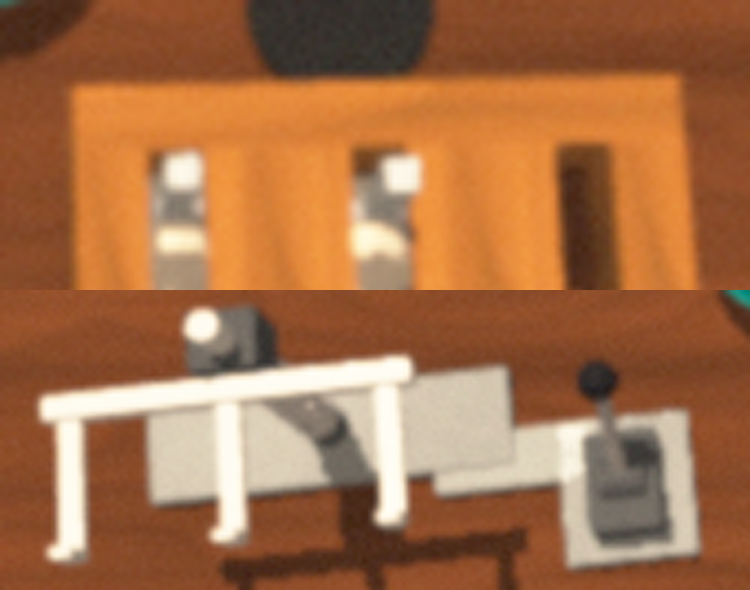

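Emit:
servo_tool(commands=[[1,[-35,0,0],0.11],[0,[-25,0,0],0.105],[0,[0,-26,-26],0],[0,[0,-26,-26],0],[0,[0,-26,-26],0]])

```text
time_s: 0.57
eef_pos: [262.7, -508.6, 363.9]
orientation: [0.706, 0.034, -0.706, 0.034]
contact_force: [1.1, 0.9, -0.2]
width: 38.9
```

Emit:
servo_tool(commands=[[0,[0,-26,-26],0],[0,[0,-26,-26],0],[0,[0,-26,-26],0],[0,[0,-26,-26],0],[0,[0,-26,-26],0]])

```text
time_s: 0.98
eef_pos: [379.7, -365.7, 363.8]
orientation: [-0.706, -0.035, 0.706, -0.034]
contact_force: [0.2, 0.0, -0.5]
width: 0.2
```

Emit:
servo_tool(commands=[[0,[0,-26,-26],0],[0,[0,-26,-26],0],[0,[0,-26,-26],0],[0,[0,-26,-26],0],[0,[0,-26,-26],0]])

```text
time_s: 1.4
eef_pos: [496.4, -223.7, 363.8]
orientation: [-0.706, -0.034, 0.706, -0.034]
contact_force: [0.1, -1.8, 0.4]
width: -0.0
```

Emit:
servo_tool(commands=[[0,[0,-26,-26],0],[0,[0,-26,-26],0],[0,[0,-26,-26],0],[0,[0,-26,-26],0],[0,[0,-26,-26],0]])

```text
time_s: 1.82
eef_pos: [613.2, -81.7, 363.6]
orientation: [-0.706, -0.034, 0.706, -0.034]
contact_force: [0.4, -0.4, 0.6]
width: 0.2
```

```bash
python3 - <<'E'
from h import *
go([700,33,309])
im,d,W=snap('wrist','w1')
cv2.imwrite('pics/w1b.png',im[...,::-1])
E
```

```text
grasp [613.1 -81.7 309.6] tool shift [   0.6 -105.7  -97.6] w 0.2 F [ 0.4 -0.4  0.6] t 1.8167
axes [[-0.001, 0.097, -0.995], [-0.0, -0.995, -0.097], [-1.0, 0.0, 0.001]]
```

Emit:
servo_tool(commands=[[0,[0,-26,-25],0],[0,[0,-26,-25],0],[0,[0,-26,-25],0],[0,[0,-27,-23],0],[0,[0,0,0],0]])

```text
time_s: 2.28
eef_pos: [701.3, 39.2, 361.9]
orientation: [-0.706, -0.04, 0.707, -0.036]
contact_force: [-2.2, 1.1, -0.6]
width: -0.4
```

```bash
python3 - <<'E'
from h import *
go([700,33,129])
im,d,W=snap('wrist','w2')
Z=W[...,2]
m=(Z>105)&(Z<145)&(W[...,0]<690)&(W[...,0]>600)&(abs(W[...,1]-30)<40)
print(m.sum(),W[m].mean(0),W[m].min(0),W[m].max(0))
E
```

```text
grasp [701.2  39.6 307.9] tool shift [178.9   7.5   1.7] w -0.4 F [-2.2  1.1 -0.6] t 2.2833
axes [[-0.002, 0.106, -0.994], [0.006, -0.994, -0.106], [-1.0, -0.006, 0.001]]
383 [660.69637322  33.23457963 129.54109742] [646.82826416  20.44911138 118.34572864] [670.47265364  45.27821419 135.49806007]
```

View pics/w2.png

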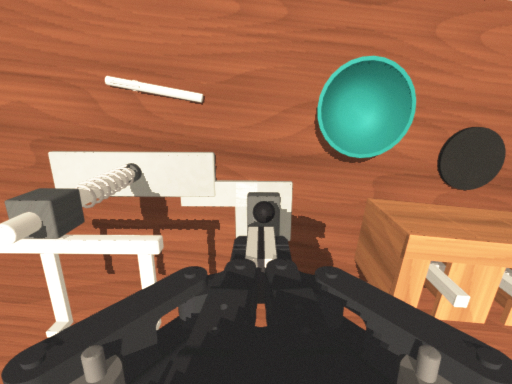

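The lever's black ball is at pixel (264,211), directly ahead of the shut fingers, and the bowl is clear. I'll descend behind the ball and pull.

Emit:
servo_tool(commands=[[0,[36,2,0],0],[0,[36,2,0],0],[0,[36,2,0],0],[0,[36,1,0],0],[0,[34,0,0],0]])

```text
time_s: 2.75
eef_pos: [699.6, 21.9, 184.1]
orientation: [-0.706, -0.034, 0.707, -0.034]
contact_force: [0.1, -0.0, 0.3]
width: 0.3
```

Emit:
servo_tool(commands=[[0,[0,0,0],0],[0,[0,0,12],0],[0,[0,0,12],0],[0,[0,0,12],0],[0,[0,0,12],0]])

```text
time_s: 3.17
eef_pos: [653.2, 18.2, 188.4]
orientation: [0.708, 0.034, -0.705, 0.034]
contact_force: [2.5, 0.2, 0.7]
width: 0.1
```

Emit:
servo_tool(commands=[[0,[0,0,12],0],[0,[0,0,12],0],[0,[0,0,12],0],[0,[0,0,10],0],[0,[0,0,0],0]])

```text
time_s: 3.58
eef_pos: [605.9, 13.6, 188.2]
orientation: [0.707, 0.034, -0.706, 0.035]
contact_force: [0.3, 0.2, 0.7]
width: 0.1
```

```bash
python3 - <<'E'
from h import *
go([575,25,129])
for n in ('top','scene'):
    im,d,W=snap(n,n+'3')
    Z=W[...,2];I=im.astype(int).sum(-1)
    m=(Z>105)&(Z<145)&(I<170)&(W[...,0]<690)&(W[...,0]>530)&(abs(W[...,1]-28)<40)
    print(m.sum(),W[m].mean(0),W[m].min(0),W[m].max(0))
E
```

```text
grasp [605.9  13.6 134.2] tool shift [  5.1 -14.4  29.7] w 0.1 F [0.3 0.2 0.7] t 3.5833
axes [[0.001, 0.097, -0.995], [-0.001, -0.995, -0.097], [-1.0, 0.001, -0.001]]<stdin>:7: RuntimeWarning: Mean of empty slice.
  ret = um.true_divide(
Traceback (most recent call last):
ValueError: zero-size array to reduction operation minimum which has no identity
```

```bash
python3 - <<'E'
from h import *
im,d,W=snap('wrist','w3'); snap('scene','scene3')
a=cv2.imread('pics/w3.png');b=cv2.imread('pics/scene3.png')[110:300,230:430]
cv2.imwrite('pics/c3.png',np.hstack([cv2.resize(a,(440,330)),cv2.resize(b,(347,330),interpolation=2)]))
E
```

```text
(no output)
```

View pics/c3.png

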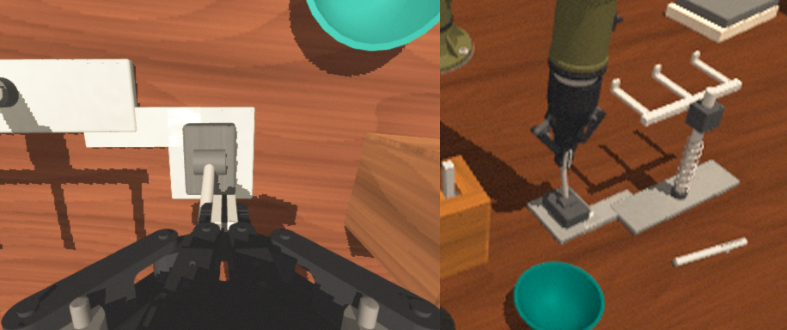

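The fingers are pushing the rod and it is leaning forward; the rod is a little left of their centre. I'll continue.

Emit:
servo_tool(commands=[[0,[0,-3,6],0],[0,[0,-3,6],0],[0,[0,-2,5],0],[0,[0,0,4],0],[0,[0,0,0],0]])

```text
time_s: 4.15
eef_pos: [588.9, 21.2, 187.1]
orientation: [0.71, 0.035, -0.703, 0.034]
contact_force: [13.6, 1.1, -5.8]
width: 0.2
```

Emit:
servo_tool(commands=[[0,[0,0,4],0],[0,[0,0,3],0],[0,[0,0,0],0]])

```text
time_s: 4.4
eef_pos: [587.4, 20.5, 188.5]
orientation: [0.714, 0.035, -0.698, 0.034]
contact_force: [28.5, -1.3, -8.8]
width: 0.2
```

Emit:
servo_tool(commands=[[0,[0,0,4],0],[0,[0,0,3],0],[0,[0,0,0],0]])

```text
time_s: 4.65
eef_pos: [585.9, 20.1, 189.3]
orientation: [0.719, 0.035, -0.694, 0.033]
contact_force: [47.2, -0.2, -25.8]
width: 0.0
```

The lever is at its front stop: force rose to 47 N with no further travel. Next I back off, rise and go over the rack.

Emit:
servo_tool(commands=[[0,[0,0,-12],0],[0,[0,0,-12],0],[0,[-30,0,-4],0],[0,[-35,0,0],0],[0,[-35,0,0],0]])

```text
time_s: 5.07
eef_pos: [598.3, 22.6, 286.1]
orientation: [-0.705, -0.035, 0.707, -0.035]
contact_force: [0.6, 0.2, -0.0]
width: -0.0
```

Emit:
servo_tool(commands=[[0,[-35,0,0],0.0],[0,[-20,15,0],0.06],[0.5,[0,37,3],0.064],[0.5,[0,36,8],0],[0.5,[0,36,8],0]])

```text
time_s: 5.48
eef_pos: [580.5, -101.9, 341.2]
orientation: [0.707, -0.009, -0.707, -0.009]
contact_force: [0.5, 0.5, 0.7]
width: 36.0
```

Emit:
servo_tool(commands=[[0.5,[0,36,8],0.0],[0.5,[0,36,8],0],[0.5,[0,0,0],0],[0.5,[0,0,0],0]])

```text
time_s: 5.82
eef_pos: [561.9, -175.7, 340.5]
orientation: [-0.707, 0.011, 0.707, 0.011]
contact_force: [0.2, 1.0, 0.4]
width: 42.8
```

```bash
python3 - <<'E'
from h import *
go([601,-180,300])
im,d,W=snap('wrist','w4'); snap('top','top4')
def cl(m,name,mn=6):
        k,l,s,c=cv2.connectedComponentsWithStats(m.astype(np.uint8))
        for i in range(1,k):
            if s[i,4]>=mn:
                P=W[l==i]; print(name,s[i,:5],P.mean(0).round(0),'min',P.min(0).round(0),'max',P.max(0).round(0))
cl((W[...,2]>172)&(W[...,2]<192)&(W[...,1]<0),'top')
a=cv2.resize(cv2.imread('pics/w4.png'),(560,420));b=cv2.imread('pics/top4.png')[140:240,50:290]
cv2.imwrite('pics/c4.png',np.hstack([cv2.resize(im[...,::-1],(500,375)),cv2.resize(cv2.imread('pics/top4.png')[130:240,190:275],(290,375),interpolation=2)]))
E
```

```text
grasp [ 561.8 -175.7  286.5] tool shift [-13.5   3.1 -39.3] w 42.8 F [0.2 1.  0.4] t 5.8167
axes [[-0.001, -0.031, -1.0], [-0.001, -1.0, 0.031], [-1.0, 0.001, 0.001]]
top [256 137  18  19 310] [ 604. -180.  181.] min [ 597. -187.  172.] max [ 611. -173.  183.]
top [365 136  22  20 380] [ 602. -270.  180.] min [ 594. -279.  172.] max [ 609. -264.  183.]
```

View pics/c4.png

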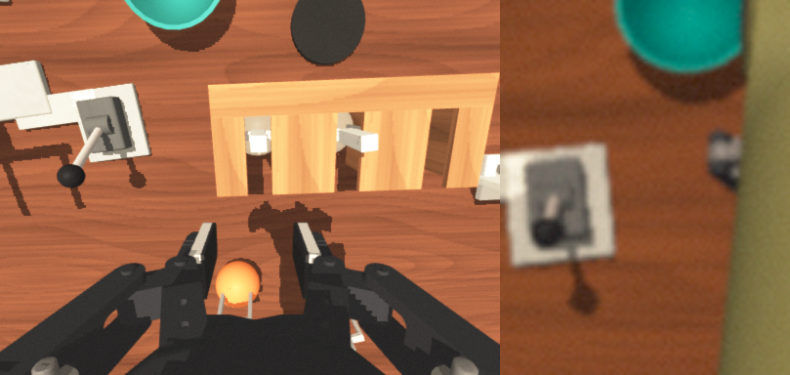

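The lever leans fully forward, with its ball at (70,175). The stems stand in the left slot at (258,140) and the middle slot at (360,140). Next I'll fit the yaws of the stems and the rack.

```bash
python3 - <<'E'
from h import *
z=np.load('pics/w4.npz');W=z['W']
for y0 in (-180,-270):
    m=(W[...,2]>179)&(W[...,2]<186)&(abs(W[...,1]-y0)<20)
    m=cv2.erode(m.astype(np.uint8),np.ones((2,2)))>0
    print(cv2.minAreaRect(W[m][:,:2].astype(np.float32)), m.sum())
m=(W[...,2]>132)&(W[...,2]<141)&(W[...,0]>530)&(W[...,0]<670)
P=W[m]; 
# back edge / front edge per y-bin
for f in (np.max,np.min):
    ys=[];xs=[]
    for y in range(-380,-145,6):
        s=P[(P[:,1]>=y)&(P[:,1]<y+6)]
        if len(s)>10: ys.append(y+3); xs.append(f(s[:,0]))
    ys=np.array(ys);xs=np.array(xs);k=abs(xs-np.median(xs))<7
    print(np.polyfit(ys[k],xs[k],1),k.sum(),np.median(xs))
for y0,y1 in((-230,-170),(-320,-262),):pass
# slot edges: gaps in roof at x=560..575
s=P[(P[:,0]>555)&(P[:,0]<565)]; h=np.sort(s[:,1]); g=np.where(np.diff(h)>8)[0]; print([(h[i].round(),h[i+1].round()) for i in g])
s=P[(P[:,0]>610)&(P[:,0]<618)]; h=np.sort(s[:,1]); g=np.where(np.diff(h)>8)[0]; print([(h[i].round(),h[i+1].round()) for i in g])
E
```

```text
((603.501708984375, -180.39788818359375), (13.062759399414062, 13.022150039672852), 88.84957885742188) 260
((601.0433349609375, -271.71502685546875), (13.354447364807129, 13.403838157653809), 5.107347011566162) 258
[-8.23327975e-03  6.52596821e+02] 40 654.7186038923292
[-7.68146918e-03  5.43184916e+02] 31 545.450577417027
[(np.float64(-372.0), np.float64(-347.0)), (np.float64(-283.0), np.float64(-258.0)), (np.float64(-194.0), np.float64(-167.0))]
[(np.float64(-372.0), np.float64(-347.0)), (np.float64(-282.0), np.float64(-256.0))]
```

Emit:
servo_tool(commands=[[0.5,[0,4,-21],-0.03],[0.5,[0,1,-21],0],[0.5,[30,0,0],0],[0.5,[30,0,0],0],[0.5,[0,0,0],0]])

```text
time_s: 6.33
eef_pos: [603.3, -175.9, 275.2]
orientation: [-0.704, -0.004, 0.71, -0.001]
contact_force: [-0.7, 0.9, -0.6]
width: 42.3
```

```bash
python3 - <<'E'
from h import *
go([603.5,-180.4,166])
E
```

```text
grasp [ 602.8 -175.7  221.2] tool shift [55.2  4.9 -1.1] w 42.3 F [-0.7  0.9 -0.6] t 6.3333
axes [[-0.009, 0.007, -1.0], [0.003, -1.0, -0.007], [-1.0, -0.003, 0.009]]
```

Emit:
servo_tool(commands=[[0.5,[25,4,0],0],[0.5,[25,0,0],0],[0.5,[5,0,0],0],[0.5,[0,0,0],0],[0.5,[0,0,0],0]])

```text
time_s: 6.75
eef_pos: [605.8, -181.8, 227.5]
orientation: [0.708, 0.002, -0.707, 0.002]
contact_force: [0.4, -0.7, -0.2]
width: 42.7
```

```bash
python3 - <<'E'
from h import *
go([603.5,-180.4,166])
E
```

```text
grasp [ 605.8 -181.7  173.5] tool shift [ 7.5 -1.4  2.3] w 42.7 F [ 0.4 -0.7 -0.2] t 6.75
axes [[0.001, 0.005, -1.0], [0.0, -1.0, -0.005], [-1.0, -0.0, -0.001]]
```

Emit:
servo_tool(commands=[[0.5,[7,-1,2],0],[0.5,[0,0,0],0],[0,[0,0,0],0],[0,[0,0,0],0],[0,[0,0,0],0]])

```text
time_s: 7.17
eef_pos: [603.4, -181.3, 219.6]
orientation: [0.707, 0.001, -0.707, 0.001]
contact_force: [0.2, 0.6, 2.4]
width: 13.2
```

Emit:
servo_tool(commands=[[0,[0,0,0],0],[0,[0,0,0],0],[0,[0,0,0],0],[0,[-1,0,0],0]])

```text
time_s: 7.5
eef_pos: [603.0, -181.5, 219.9]
orientation: [-0.707, -0.001, 0.707, -0.001]
contact_force: [-0.3, -0.1, -2.7]
width: 12.7
```

```bash
python3 - <<'E'
from h import *
go([490,-181.5,170])
E
```

```text
grasp [ 603.  -181.5  165.9] tool shift [ -4.1  -0.5 113. ] w 12.7 F [-0.3 -0.1 -2.7] t 7.5
axes [[-0.0, 0.004, -1.0], [0.0, -1.0, -0.004], [-1.0, -0.0, 0.0]]
```

Emit:
servo_tool(commands=[[0,[-5,0,0],0],[0,[0,0,15],0],[0,[0,0,20],0],[0,[0,0,20],0],[0,[0,1,20],0]])

```text
time_s: 7.92
eef_pos: [526.9, -182.9, 224.5]
orientation: [-0.707, -0.001, 0.708, -0.001]
contact_force: [0.4, -0.0, -1.9]
width: 13.1
```

Emit:
servo_tool(commands=[[0,[0,0,20],0],[0,[0,0,20],0],[0,[0,0,5],0],[0,[0,0,0],0]])

```text
time_s: 8.25
eef_pos: [481.4, -183.6, 224.9]
orientation: [-0.707, -0.001, 0.708, -0.001]
contact_force: [-0.2, 0.1, -2.7]
width: 13.1
```

```bash
python3 - <<'E'
from h import *
go([490,-181.5,270])
im,d,W=snap('scene','s5');snap('wrist','w5')
cv2.imwrite('pics/c5.png',np.hstack([cv2.resize(im[100:330,110:420,::-1],(445,330)),cv2.resize(cv2.imread('pics/w5.png')[150:384,100:400],(340,330))]))
E
```

```text
grasp [ 481.3 -183.7  170.9] tool shift [-99.1  -2.1  -8.6] w 13.1 F [-0.2  0.1 -2.7] t 8.25
axes [[-0.002, 0.002, -1.0], [-0.0, -1.0, -0.002], [-1.0, 0.0, 0.002]]
```

View pics/c5.png

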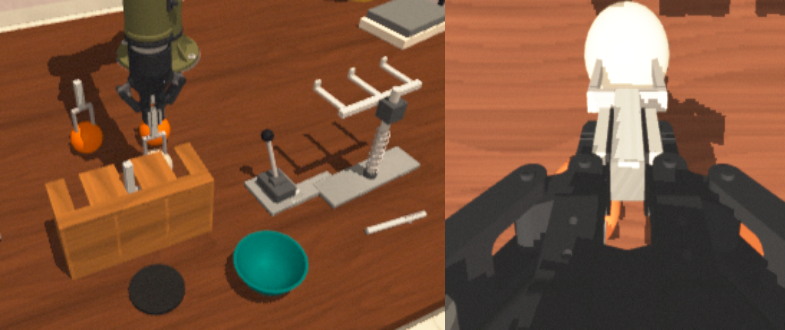

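Pendant b is held squarely and its weight reads 2.7 N. I'll lift it and travel to the front of hook 2.

Emit:
servo_tool(commands=[[0,[-25,0,0],0],[0,[-28,0,0],0],[0,[-28,0,0],0],[0,[-26,-15,0],0],[0,[0,-35,0],0]])

```text
time_s: 8.77
eef_pos: [485.8, -137.2, 336.5]
orientation: [0.71, -0.003, -0.704, 0.0]
contact_force: [1.9, 1.5, -3.2]
width: 13.1
```

Emit:
servo_tool(commands=[[0,[0,-37,0],0],[0,[0,-37,0],0],[0,[0,-37,0],0],[0,[0,-37,0],0],[0,[0,-37,0],0]])

```text
time_s: 9.18
eef_pos: [482.8, 54.2, 332.2]
orientation: [0.707, 0.002, -0.707, 0.001]
contact_force: [0.8, -0.6, -2.1]
width: 13.3
```

Emit:
servo_tool(commands=[[0,[0,-37,0],0],[0,[0,-37,0],0],[0,[0,-37,0],0],[0,[0,-37,0],0],[0,[0,-37,0],0]])

```text
time_s: 9.6
eef_pos: [481.8, 239.6, 332.0]
orientation: [0.707, 0.002, -0.707, 0.001]
contact_force: [1.2, 0.2, -1.7]
width: 13.4
```

Emit:
servo_tool(commands=[[0,[0,-35,0],0],[0,[0,-25,0],-0.05],[0,[0,0,0],-0.045],[0,[0,0,0],0],[0,[0,0,0],0]])

```text
time_s: 10.02
eef_pos: [481.7, 297.2, 331.5]
orientation: [-0.706, -0.035, 0.706, -0.035]
contact_force: [-0.8, -0.6, -1.3]
width: 13.2
```

```bash
python3 - <<'E'
from h import *
go([470,306,278])
im,d,W=snap('scene','s6');snap('wrist','w6')
Z=W[...,2]
m=(Z>207)&(Z<218)&(W[...,0]>500)&(W[...,0]<570)&(W[...,1]>100)
k,l,s,c=cv2.connectedComponentsWithStats(m.astype(np.uint8))
for i in range(1,k): print(s[i,4],W[l==i].mean(0).round())
W=np.load('pics/w6.npz')['W'];Z=W[...,2]
m=(Z>206)&(Z<218)&(W[...,0]>500)&(W[...,0]<570)&(W[...,1]>100)
k,l,s,c=cv2.connectedComponentsWithStats(m.astype(np.uint8))
for i in range(1,k): print('w',s[i,4],W[l==i].mean(0).round(),W[l==i].min(0).round(),W[l==i].max(0).round())
cv2.imwrite('pics/c6.png',np.hstack([cv2.resize(im[100:330,250:460,::-1],(360,390)),cv2.resize(cv2.imread('pics/w6.png'),(430,390))]))
E
```

```text
grasp [481.7 297.2 277.5] tool shift [-0.5 -9.9 10.7] w 13.2 F [-0.8 -0.6 -1.3] t 10.0167
axes [[-0.001, 0.098, -0.995], [-0.0, -0.995, -0.098], [-1.0, 0.0, 0.001]]
14 [537. 312. 212.]
17 [546. 223. 212.]
19 [555. 133. 212.]
w 184 [538. 312. 212.] [535. 306. 206.] [541. 318. 214.]
w 231 [547. 224. 212.] [543. 216. 206.] [550. 229. 215.]
w 86 [555. 139. 210.] [552. 138. 206.] [558. 141. 214.]
```

View pics/c6.png

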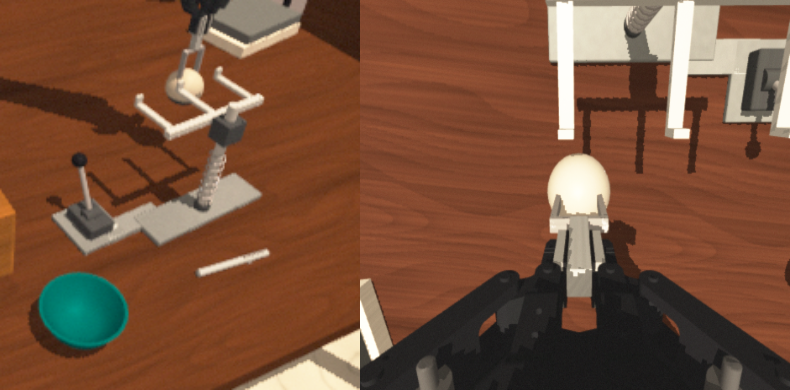

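The pendant is in front of hook 2 but about 9 mm to one side. I'll centre it and thread the loop.

Emit:
servo_tool(commands=[[0,[0,-9,0],0],[0,[0,0,8],0],[0,[0,0,-8],0],[0,[0,0,0],0]])

```text
time_s: 10.45
eef_pos: [480.8, 305.8, 332.2]
orientation: [0.707, 0.035, -0.706, 0.035]
contact_force: [0.7, 0.2, -2.7]
width: 12.9
```

```bash
python3 - <<'E'
from h import *
go([577,315.7,277.5])
E
```

```text
grasp [480.9 305.8 278.2] tool shift [  0.8  -0.4 -96.6] w 12.9 F [ 0.7  0.2 -2.7] t 10.45
axes [[0.001, 0.098, -0.995], [0.0, -0.995, -0.098], [-1.0, -0.0, -0.001]]
```

Emit:
servo_tool(commands=[[0,[0,0,-15],0],[0,[0,0,-15],0],[0,[0,0,-15],0],[0,[0,0,-15],0],[0,[0,0,0],0]])

```text
time_s: 10.87
eef_pos: [542.8, 310.8, 331.4]
orientation: [0.707, 0.034, -0.706, 0.034]
contact_force: [0.6, -0.8, -3.1]
width: 13.1
```

Emit:
servo_tool(commands=[[0,[0,0,-15],0],[0,[0,0,-12],0],[0,[0,0,-8],0],[0,[0,0,0],0],[0,[0,0,0],0]])

```text
time_s: 11.28
eef_pos: [574.5, 315.2, 331.6]
orientation: [-0.706, -0.035, 0.707, -0.035]
contact_force: [-0.8, -0.1, -2.5]
width: 13.0
```

```bash
python3 - <<'E'
from h import *
go([577,315.7,254])
im,d,W=snap('scene','s7');snap('wrist','w7')
cv2.imwrite('pics/c7.png',np.hstack([cv2.resize(im[100:250,300:420,::-1],(312,390)),cv2.resize(cv2.imread('pics/w7.png'),(430,390))]))
E
```

```text
grasp [574.4 315.2 277.6] tool shift [23.6 -0.3 -2.6] w 13.0 F [-0.8 -0.1 -2.5] t 11.2833
axes [[-0.001, 0.098, -0.995], [-0.0, -0.995, -0.098], [-1.0, -0.0, 0.001]]
```

View pics/c7.png

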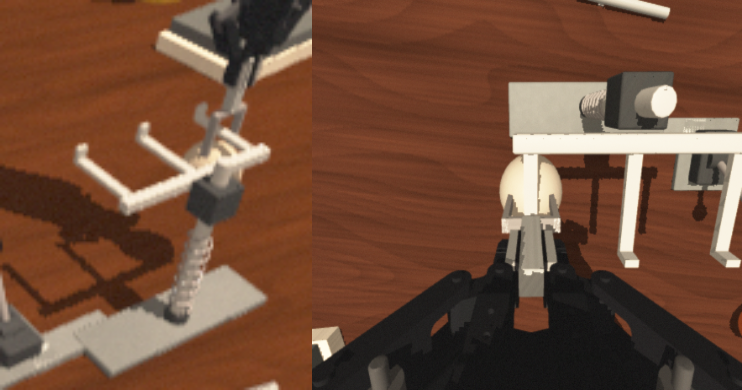

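The loop is threaded over hook 2. I'll lower it until the rail carries the weight.

Emit:
servo_tool(commands=[[0,[8,0,0],0],[0,[8,0,0],0],[0,[7,0,0],0],[0,[4,0,0],0],[0,[0,0,0],0]])

```text
time_s: 11.8
eef_pos: [574.4, 314.9, 303.4]
orientation: [-0.706, -0.035, 0.707, -0.035]
contact_force: [-1.5, -0.6, -1.1]
width: 13.0
```

Emit:
servo_tool(commands=[[0,[4,0,0],0],[0,[3,0,0],0],[0,[2,0,0],0],[0,[0,0,0],0],[0,[0,0,0],0]])

```text
time_s: 12.22
eef_pos: [575.0, 315.4, 296.2]
orientation: [0.706, 0.035, -0.706, 0.035]
contact_force: [-0.9, 0.5, 1.4]
width: 13.5
```

Emit:
servo_tool(commands=[[0,[0,0,0],0],[0,[0,0,0],0],[0,[0,0,0],0],[0,[0,0,0],0],[0,[0,0,0],0]])

```text
time_s: 12.63
eef_pos: [574.9, 315.4, 296.0]
orientation: [0.706, 0.035, -0.706, 0.035]
contact_force: [0.3, 0.1, -0.3]
width: 13.0
```

```bash
python3 - <<'E'
from h import *
go([577,315.7,254])
E
```

```text
grasp [574.9 315.4 242. ] tool shift [-12.   -0.1  -2.1] w 13.0 F [ 0.3  0.1 -0.3] t 12.6333
axes [[0.0, 0.099, -0.995], [0.0, -0.995, -0.099], [-1.0, -0.0, -0.0]]
```

Emit:
servo_tool(commands=[[0.2,[0,0,0],0],[0.25,[0,0,0],0],[0.35,[0,0,0],0],[0.4,[0,0,0],0],[0.4,[0,0,0],0]])

```text
time_s: 13.05
eef_pos: [574.9, 315.2, 295.9]
orientation: [0.706, 0.035, -0.706, 0.035]
contact_force: [0.4, -0.5, 0.3]
width: 34.2
```

Emit:
servo_tool(commands=[[0.4,[-15,0,0],0],[0.4,[-25,0,0],0],[0.4,[-30,0,0],0],[0.4,[-20,0,20],0],[0.4,[0,0,35],0]])

```text
time_s: 13.47
eef_pos: [523.0, 310.1, 389.2]
orientation: [0.708, 0.035, -0.704, 0.032]
contact_force: [0.1, 0.3, 0.2]
width: 34.2
```

Emit:
servo_tool(commands=[[0.4,[0,0,35],0],[0.4,[0,0,0],0],[0.4,[0,0,0],0]])

```text
time_s: 13.72
eef_pos: [483.5, 306.5, 386.9]
orientation: [0.707, 0.036, -0.706, 0.036]
contact_force: [0.3, -0.5, 1.3]
width: 34.1
```

```bash
python3 - <<'E'
from h import *
go([601,-271.7,290])
im,d,W=snap('scene','s8');snap('wrist','w8'); im2,_,W2=snap('top','top8')
m=(W2[...,2]>140)&(W2[...,2]<190)&(W2[...,1]<0)&(W2[...,0]>450)&(W2[...,0]<700)
k,l,s,c=cv2.connectedComponentsWithStats(m.astype(np.uint8))
for i in range(1,k): print(s[i],W2[l==i].mean(0).round(),W2[l==i].max(0).round())
cv2.imwrite('pics/c8.png',np.hstack([cv2.resize(im[90:320,110:420,::-1],(500,370)),cv2.resize(cv2.imread('pics/w8.png'),(290,218))[:218] if 0 else cv2.resize(cv2.imread('pics/w8.png')[:, :400],(290,370))]))
E
```

```text
grasp [483.6 306.5 332.9] tool shift [ 43.2 587.1 -58.4] w 34.1 F [ 0.3 -0.5  1.3] t 13.7167
axes [[0.001, 0.101, -0.995], [-0.0, -0.995, -0.101], [-1.0, 0.0, -0.001]]
[360 163   1   1   1] [ 650. -396.  140.] [ 650. -396.  140.]
[294 164   1   1   1] [ 649. -220.  141.] [ 649. -220.  141.]
[347 164   1   1   1] [ 647. -361.  140.] [ 647. -361.  140.]
[357 164   1   1   1] [ 647. -388.  140.] [ 647. -388.  140.]
[263 166   1   1   1] [ 645. -138.  140.] [ 645. -138.  140.]
[284 166   1   1   1] [ 644. -193.  141.] [ 644. -193.  141.]
[318 166   1   1   1] [ 643. -284.  140.] [ 643. -284.  140.]
[327 166   2   2   2] [ 641. -309.  141.] [ 642. -308.  141.]
[350 167   1   1   1] [ 639. -369.  141.] [ 639. -369.  141.]
[262 169   1   1   1] [ 636. -135.  141.] [ 636. -135.  141.]
[292 168   1   1   1] [ 638. -215.  140.] [ 638. -215.  140.]
[318 168   1   1   1] [ 637. -283.  141.] [ 637. -283.  141.]
[322 168   1   1   1] [ 637. -294.  142.] [ 637. -294.  142.]
[286 171   1   1   1] [ 630. -198.  141.] [ 630. -198.  141.]
[313 171   1   1   1] [ 629. -270.  140.] [ 629. -270.  140.]
[3
[... 2149 characters left out ...]
 560. -149.  141.]
[289 197   1   1   1] [ 560. -204.  141.] [ 560. -204.  141.]
[365 196   1   1   1] [ 560. -403.  140.] [ 560. -403.  140.]
[269 199   1   1   1] [ 555. -152.  140.] [ 555. -152.  140.]
[303 198   1   1   1] [ 557. -241.  140.] [ 557. -241.  140.]
[305 198   1   1   1] [ 557. -246.  140.] [ 557. -246.  140.]
[292 200   1   1   1] [ 552. -212.  140.] [ 552. -212.  140.]
[339 201   1   1   1] [ 548. -334.  140.] [ 548. -334.  140.]
[271 202   1   1   1] [ 547. -157.  141.] [ 547. -157.  141.]
[309 203   1   1   1] [ 543. -256.  141.] [ 543. -256.  141.]
[340 203   1   1   1] [ 542. -337.  140.] [ 542. -337.  140.]
[304 204   1   1   1] [ 541. -243.  140.] [ 541. -243.  140.]
```

View pics/c8.png

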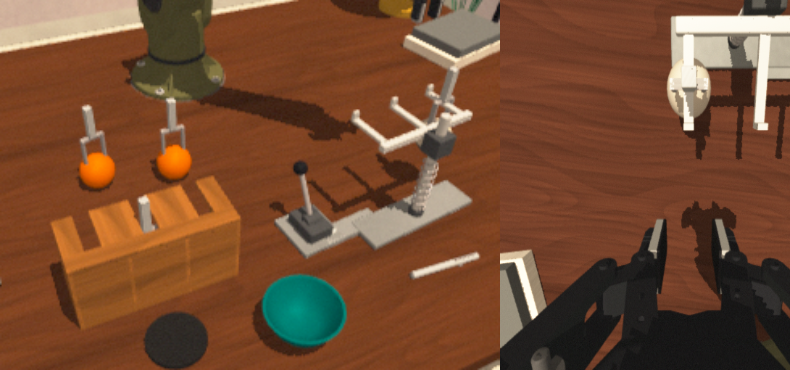

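Pendant b hangs on hook 2 and the second pendant is still in slot 1. I'll go and fetch it; its stem yaw already matches the tool.

Emit:
servo_tool(commands=[[0.5,[0,36,-3],0],[0.5,[0,37,-4],0],[0.5,[0,37,-4],0],[0.5,[0,37,-4],0],[0.5,[0,37,-4],0]])

```text
time_s: 14.28
eef_pos: [523.6, 123.0, 385.5]
orientation: [-0.706, -0.035, 0.706, -0.034]
contact_force: [0.8, 0.5, -0.3]
width: 42.5
```

Emit:
servo_tool(commands=[[0.5,[0,37,-4],0],[0.5,[0,37,-4],0],[0.5,[0,37,-4],0],[0.5,[0,37,-4],0],[0.5,[0,37,-4],0]])

```text
time_s: 14.7
eef_pos: [561.5, -59.7, 385.5]
orientation: [0.706, 0.035, -0.706, 0.034]
contact_force: [0.9, -0.2, -0.2]
width: 42.6
```

Emit:
servo_tool(commands=[[0.5,[0,37,-4],0],[0.5,[0,37,-4],0],[0.5,[0,37,-3],0],[0.5,[0,37,-1],0],[0.5,[0,34,0],0]])

```text
time_s: 15.12
eef_pos: [591.1, -240.5, 385.0]
orientation: [-0.706, -0.034, 0.706, -0.034]
contact_force: [0.3, 0.0, -0.6]
width: 42.7
```

Emit:
servo_tool(commands=[[0.5,[25,30,20],0],[0.5,[20,0,20],0],[0.5,[0,0,0],0],[0.5,[0,0,0],0]])

```text
time_s: 15.45
eef_pos: [553.5, -270.6, 340.3]
orientation: [-0.705, -0.034, 0.707, -0.033]
contact_force: [0.5, 0.5, 0.6]
width: 42.7
```

```bash
cat > st.py <<'E'
from h import *
import sys
y0=float(sys.argv[1]) if len(sys.argv)>1 else -270
im,d,W=snap('wrist','w9')
m=(W[...,2]>178)&(W[...,2]<187)&(abs(W[...,1]-y0)<25)
m=cv2.erode(m.astype(np.uint8),np.ones((2,2)))>0
r=cv2.minAreaRect(W[m][:,:2].astype(np.float32)); print(r,m.sum())
go([*r[0],166])
E
python3 st.py
```

```text
((600.9175415039062, -272.16644287109375), (13.063789367675781, 12.173995018005371), 5.750786781311035) 267
grasp [ 555.1 -269.6  287.9] tool shift [121.9   7.1 -45.3] w 43.0 F [1.1 0.3 0.8] t 15.5
axes [[0.0, 0.098, -0.995], [0.001, -0.995, -0.098], [-1.0, -0.001, -0.0]]
```

Emit:
servo_tool(commands=[[0.5,[0,6,-25],0],[0.5,[10,0,-20],0],[0.5,[35,0,0],0],[0.5,[0,0,0],0],[0.5,[0,0,0],0]])

```text
time_s: 15.92
eef_pos: [600.3, -269.8, 296.5]
orientation: [-0.705, -0.036, 0.707, -0.035]
contact_force: [-0.2, 0.2, 0.5]
width: 42.6
```

```bash
python3 -c "
from h import *
go([601,-272,166])"
```

```text
grasp [ 600.2 -269.7  242.5] tool shift [76.5  2.5 -0.8] w 42.6 F [-0.2  0.2  0.5] t 15.9167
axes [[-0.002, 0.1, -0.995], [0.001, -0.995, -0.1], [-1.0, -0.002, 0.002]]
```

Emit:
servo_tool(commands=[[0.5,[30,2,0],0],[0.5,[25,0,0],0],[0.5,[13,0,0],0],[0.5,[0,0,0],0],[0.5,[0,0,0],0]])

```text
time_s: 16.33
eef_pos: [600.7, -272.8, 231.0]
orientation: [0.707, 0.035, -0.706, 0.035]
contact_force: [0.3, -0.0, 1.1]
width: 42.7
```

```bash
python3 -c "
from h import *
go([601,-272,166])"
```

```text
grasp [ 600.8 -272.9  177. ] tool shift [11.  -0.9 -0.3] w 42.7 F [ 0.3 -0.   1.1] t 16.3333
axes [[0.002, 0.099, -0.995], [-0.001, -0.995, -0.099], [-1.0, 0.001, -0.001]]
```

Emit:
servo_tool(commands=[[0.5,[10,-1,0],0],[0.5,[0,0,0],0],[0,[0,0,0],0],[0,[0,0,0],0],[0,[0,0,0],0]])

```text
time_s: 16.75
eef_pos: [600.2, -271.8, 220.0]
orientation: [0.707, 0.035, -0.706, 0.035]
contact_force: [0.0, -0.4, 1.0]
width: 12.8
```

Emit:
servo_tool(commands=[[0,[0,0,0],0],[0,[0,0,0],0],[0,[0,0,0],0],[0,[0,0,0],0]])

```text
time_s: 17.08
eef_pos: [600.2, -271.8, 219.9]
orientation: [0.707, 0.035, -0.706, 0.035]
contact_force: [-0.5, 0.7, 6.1]
width: 13.1
```

```bash
python3 -c "
from h import *
go([485,-272,170])"
```

```text
grasp [ 600.3 -271.8  165.9] tool shift [ -4.2 -11.1 114.8] w 13.1 F [-0.5  0.7  6.1] t 17.0833
axes [[0.001, 0.099, -0.995], [-0.001, -0.995, -0.099], [-1.0, 0.001, -0.001]]
```

Emit:
servo_tool(commands=[[0,[-5,-1,0],0],[0,[0,-2,15],0],[0,[0,-2,20],0],[0,[0,-2,20],0],[0,[0,-2,20],0]])

```text
time_s: 17.5
eef_pos: [523.0, -269.7, 223.4]
orientation: [-0.706, -0.035, 0.707, -0.035]
contact_force: [0.1, -0.4, -3.7]
width: 13.2
```

Emit:
servo_tool(commands=[[0,[0,-2,20],0],[0,[0,-2,20],0],[0,[0,0,2],0],[0,[0,0,0],0]])

```text
time_s: 17.83
eef_pos: [480.6, -270.6, 224.0]
orientation: [-0.706, -0.035, 0.707, -0.034]
contact_force: [0.2, -0.1, -3.3]
width: 13.1
```

```bash
python3 - <<'E'
from h import *
go([470,200,278])
snap('wrist','w10');im2,_,W2=snap('top','top10')
cv2.imwrite('pics/c10.png',np.hstack([cv2.resize(cv2.imread('pics/w10.png'),(430,322)),cv2.resize(im2[130:330,60:380,::-1],(360,225))[:225] if 0 else cv2.resize(im2[130:330,60:280,::-1],(354,322))]))
E
```

```text
grasp [ 480.5 -270.6  170. ] tool shift [-108.  -469.4  -35.1] w 13.1 F [ 0.2 -0.1 -3.3] t 17.8333
axes [[-0.002, 0.097, -0.995], [0.0, -0.995, -0.097], [-1.0, -0.0, 0.002]]
```

View pics/c10.png

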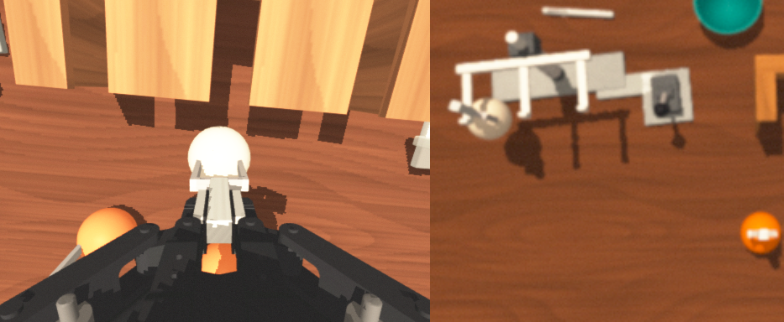

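The second pendant is held and clear of the rack. In the top view, the one on hook 2 is swung and turned, apparently knocked, so I'll hang this one on hook 0, away from it, while it settles.

Emit:
servo_tool(commands=[[0,[-25,0,0],0],[0,[-28,0,0],0],[0,[-28,0,0],0],[0,[-14,-15,0],0],[0,[0,-35,-4],0]])

```text
time_s: 18.35
eef_pos: [482.7, -224.1, 322.0]
orientation: [0.708, 0.031, -0.704, 0.034]
contact_force: [1.3, -0.4, -3.7]
width: 13.0
```

Emit:
servo_tool(commands=[[0,[0,-37,-4],0],[0,[0,-37,-4],0],[0,[0,-37,-4],0],[0,[0,-37,-4],0],[0,[0,-37,-4],0]])

```text
time_s: 18.77
eef_pos: [482.8, -31.1, 319.1]
orientation: [0.706, 0.035, -0.706, 0.035]
contact_force: [0.2, 0.3, -2.1]
width: 12.9
```

Emit:
servo_tool(commands=[[0,[0,-37,-4],0],[0,[0,-37,-4],0],[0,[0,-37,-3],0],[0,[0,-30,-3],0],[0,[0,-15,0],0]])

```text
time_s: 19.18
eef_pos: [480.8, 128.8, 319.3]
orientation: [0.706, 0.038, -0.706, 0.036]
contact_force: [-0.1, 1.0, -2.8]
width: 13.3
```

Emit:
servo_tool(commands=[[0,[0,0,0],0],[0,[0,0,0],0],[0,[0,0,0],0]])

```text
time_s: 19.43
eef_pos: [481.4, 122.4, 318.8]
orientation: [-0.706, -0.035, 0.706, -0.035]
contact_force: [0.2, -0.4, -3.4]
width: 13.4
```

```bash
cat > tips.py <<'E'
from h import *
import sys
t=sys.argv[1]
go([480,126,265])
for n in ('wrist','top','scene'):
    im,d,W=snap(n,n+t);Z=W[...,2]
    m=(Z>192)&(Z<208)&(W[...,0]>525)&(W[...,0]<565)&(W[...,1]>100)&(W[...,1]<240)
    k,l,s,c=cv2.connectedComponentsWithStats(m.astype(np.uint8))
    for i in range(1,k):
        if s[i,4]>5: print(n,s[i,4],W[l==i].mean(0).round(),W[l==i].min(0).round(),W[l==i].max(0).round())
a=cv2.imread(f'pics/wrist{t}.png');b=cv2.imread(f'pics/scene{t}.png')[90:250,270:430];c=cv2.imread(f'pics/top{t}.png')[130:230,60:160]
cv2.imwrite(f'pics/c{t}.png',np.hstack([cv2.resize(x,(s,260),interpolation=2) for x,s in ((a,270),(b,260),(c,260))]))
E
python3 tips.py 11
```

```text
grasp [481.4 122.3 264.8] tool shift [-0.2 -3.8  1. ] w 13.4 F [ 0.2 -0.4 -3.4] t 19.4333
axes [[-0.001, 0.099, -0.995], [-0.001, -0.995, -0.099], [-1.0, 0.0, 0.001]]
wrist 271 [547. 221. 201.] [544. 216. 192.] [550. 229. 205.]
wrist 188 [556. 133. 203.] [552. 127. 201.] [559. 139. 205.]
top 18 [552. 132. 202.] [549. 126. 194.] [556. 138. 206.]
scene 22 [547. 222. 200.] [542. 216. 193.] [550. 230. 206.]
scene 25 [555. 133. 200.] [551. 127. 192.] [558. 140. 207.]
```

View pics/c11.png

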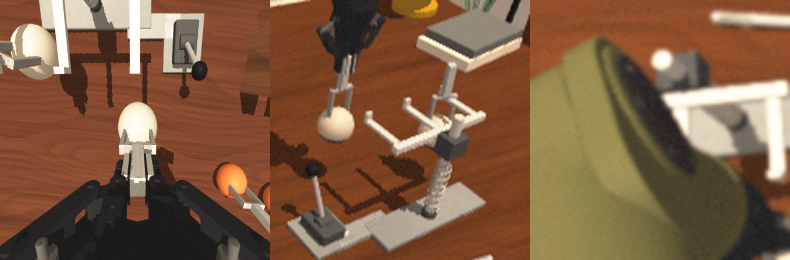

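The pendant is in front of hook 0. The tips are at z≈204, so the rail has dipped about 11 mm. I'll centre the loop, raise it 2 mm and thread it.

Emit:
servo_tool(commands=[[0,[-2,-4,0],0],[0,[0,0,0],0],[0,[0,0,0],0],[0,[0,0,0],0]])

```text
time_s: 19.92
eef_pos: [481.1, 126.4, 321.2]
orientation: [0.706, 0.035, -0.706, 0.035]
contact_force: [0.5, -0.6, -2.5]
width: 13.2
```

Emit:
servo_tool(commands=[[0,[0,0,-15],0],[0,[0,0,-15],0],[0,[0,0,-15],0],[0,[0,0,-15],0],[0,[0,0,0],0]])

```text
time_s: 20.33
eef_pos: [543.3, 132.2, 320.8]
orientation: [0.707, 0.035, -0.706, 0.034]
contact_force: [-0.5, -0.8, -2.7]
width: 13.2
```

Emit:
servo_tool(commands=[[0,[0,0,-15],0],[0,[0,0,-15],0],[0,[0,0,-12],0],[0,[0,0,-7],0],[0,[0,0,0],0]])

```text
time_s: 20.75
eef_pos: [590.3, 137.2, 320.6]
orientation: [-0.706, -0.035, 0.706, -0.035]
contact_force: [-1.0, -0.0, -3.6]
width: 13.3
```

```bash
sed -i 's/go(.*/go([594,137,242])/' tips.py; python3 tips.py 12
```

```text
grasp [590.3 137.2 266.6] tool shift [24.6  0.5 -3.7] w 13.3 F [-1.  -0.  -3.6] t 20.75
axes [[-0.0, 0.098, -0.995], [0.0, -0.995, -0.098], [-1.0, -0.0, 0.0]]
wrist 278 [548. 222. 200.] [544. 216. 192.] [551. 229. 205.]
top 20 [552. 132. 202.] [549. 127. 192.] [555. 138. 205.]
scene 22 [546. 223. 200.] [542. 218. 192.] [552. 232. 206.]
scene 25 [556. 133. 200.] [549. 128. 193.] [564. 141. 207.]
```

View pics/c12.png

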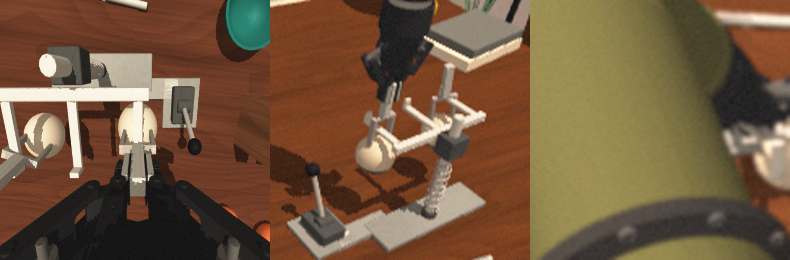

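The loop is threaded on hook 0. Lowering.

Emit:
servo_tool(commands=[[0,[8,0,-3],0],[0,[8,0,0],0],[0,[7,0,0],0],[0,[4,0,0],0],[0,[0,0,0],0]])

```text
time_s: 21.32
eef_pos: [591.9, 137.3, 292.7]
orientation: [-0.705, -0.035, 0.707, -0.035]
contact_force: [-0.9, -0.2, -2.7]
width: 13.1
```

Emit:
servo_tool(commands=[[0,[4,0,0],0],[0,[3,0,0],0],[0,[2,0,0],0],[0,[0,0,0],0],[0,[0,0,0],0]])

```text
time_s: 21.73
eef_pos: [592.5, 137.7, 285.3]
orientation: [0.706, 0.035, -0.706, 0.035]
contact_force: [-0.5, -0.9, -0.7]
width: 12.9
```

Emit:
servo_tool(commands=[[0,[0,0,0],0],[0,[0,0,0],0],[0,[0,0,0],0],[0,[0,0,0],0],[0,[0,0,0],0]])

```text
time_s: 22.15
eef_pos: [592.5, 137.7, 285.3]
orientation: [0.706, 0.035, -0.706, 0.035]
contact_force: [-0.5, 0.7, -0.6]
width: 13.2
```

```bash
python3 - <<'E'
from h import *
go([594,137,230])
im,d,W=snap('scene','scene13'); snap('wrist','wrist13')
a=im[120:240,290:420,::-1];b=cv2.imread('pics/wrist13.png')[90:330,0:330]
cv2.imwrite('pics/c13.png',np.hstack([cv2.resize(a,(390,360),interpolation=2),cv2.resize(b,(400,360),interpolation=2)]))
E
```

```text
grasp [592.5 137.7 231.3] tool shift [ 1.3  0.8 -1.4] w 13.2 F [-0.5  0.7 -0.6] t 22.15
axes [[0.0, 0.099, -0.995], [0.0, -0.995, -0.099], [-1.0, -0.0, -0.0]]
```

View pics/c13.png

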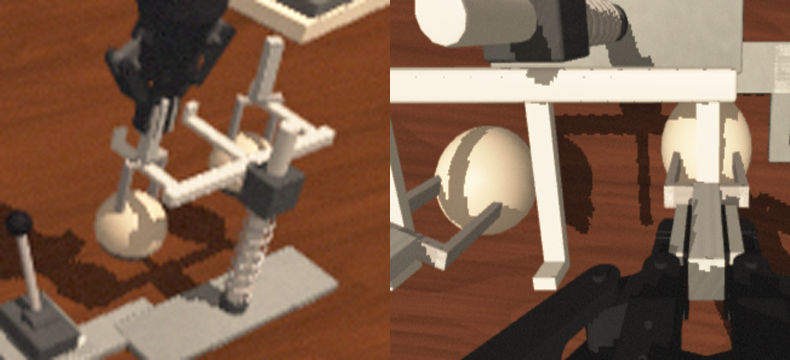

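Pendant b still hangs on hook 2, only turned. Releasing this one.

Emit:
servo_tool(commands=[[0,[2,0,0],0],[0,[0,0,0],0],[0.2,[0,0,0],0],[0.25,[0,0,0],0],[0.35,[0,0,0],0]])

```text
time_s: 22.67
eef_pos: [592.6, 137.7, 283.3]
orientation: [0.706, 0.035, -0.706, 0.035]
contact_force: [0.3, 0.2, -0.3]
width: 30.2
```

Emit:
servo_tool(commands=[[0.4,[0,0,0],0],[0.4,[-15,0,0],0],[0.4,[-25,0,0],0],[0.4,[-30,0,0],0],[0.4,[-20,0,20],0]])

```text
time_s: 23.08
eef_pos: [575.0, 135.6, 374.8]
orientation: [0.707, 0.035, -0.705, 0.034]
contact_force: [0.3, -1.2, -0.2]
width: 34.0
```

Emit:
servo_tool(commands=[[0.4,[0,0,35],0],[0.4,[0,0,35],0],[0.4,[0,15,35],0],[0,[0,35,0],0],[0,[0,30,0],0]])

```text
time_s: 23.5
eef_pos: [474.1, 45.4, 374.1]
orientation: [0.707, 0.036, -0.706, 0.037]
contact_force: [0.2, -0.3, 0.7]
width: 11.0
```

Emit:
servo_tool(commands=[[0,[0,0,0],0],[0,[0,0,0],0],[0,[0,0,0],0],[0,[0,0,0],0],[0,[0,0,0],0]])

```text
time_s: 23.92
eef_pos: [476.0, 46.9, 373.1]
orientation: [-0.706, -0.036, 0.706, -0.035]
contact_force: [0.0, -0.9, 0.9]
width: 0.3
```

```bash
python3 - <<'E'
from h import *
go([500,24,231])
im,d,W=snap('scene','scene14'); im2,_,W2=snap('wrist','wrist14'); snap('top','top14')
a=im[120:240,290:420,::-1];b=cv2.imread('pics/wrist14.png')[0:300,0:330]
cv2.imwrite('pics/c14.png',np.hstack([cv2.resize(a,(390,360),interpolation=2),cv2.resize(b,(400,360),interpolation=2)]))
for n in ('scene14','wrist14','top14'):
    W=np.load(f'pics/{n}.npz')['W'];Z=W[...,2]
    m=(Z>222)&(Z<265)&(W[...,0]>500)&(W[...,0]<635)&(W[...,1]>100)&(W[...,1]<360)
    k,l,s,c=cv2.connectedComponentsWithStats(m.astype(np.uint8))
    for i in range(1,k):
        if s[i,4]>8: print(n,s[i,4],W[l==i].mean(0).round(),W[l==i].min(0).round(),W[l==i].max(0).round())
    m=(Z>168)&(Z<200)&(W[...,0]>525)&(W[...,0]<640)&(abs(W[...,1]-225)<12)
    print('hook1',[(x,np.median(Z[m&(abs(W[...,0]-x)<6)]).round(1)) for x in (548,570,590,605)])
E
```

```text
grasp [476.   46.9 319.1] tool shift [ 88.1  25.3 -21.6] w 0.3 F [ 0.  -0.9  0.9] t 23.9167
axes [[-0.0, 0.101, -0.995], [0.001, -0.995, -0.101], [-1.0, -0.001, 0.0]]
scene14 56 [555. 299. 236.] [544. 292. 223.] [564. 307. 247.]
scene14 67 [594. 136. 237.] [585. 130. 222.] [600. 147. 248.]
hook1 [(548, np.float64(181.8)), (570, np.float64(175.9)), (590, np.float64(175.1)), (605, np.float64(175.5))]
wrist14 984 [592. 136. 239.] [586. 130. 222.] [601. 145. 246.]
hook1 [(548, np.float64(182.1)), (570, np.float64(173.8)), (590, np.float64(173.7)), (605, np.float64(173.7))]
hook1 [(548, np.float64(nan)), (570, np.float64(nan)), (590, np.float64(nan)), (605, np.float64(nan))]
  return _methods._mean(a, axis=axis, dtype=dtype,
  ret = ret.dtype.type(ret / rcount)
```

View pics/c14.png

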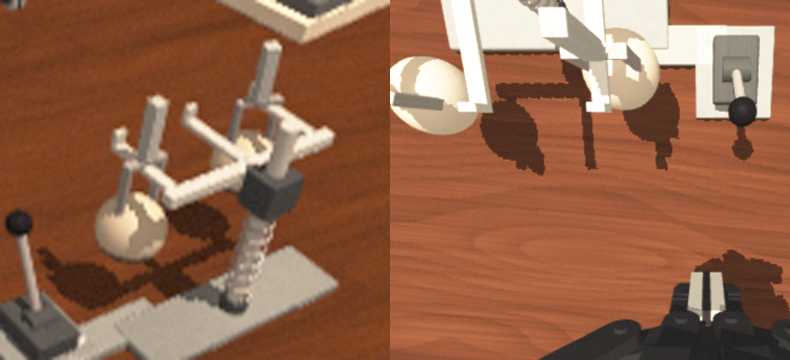

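Both hang with stem tops near z 247 and hook tops near z 175. The pendant on hook 2 has its stem about 28 mm from the hook point, turned and perhaps still swinging. I'll wait, then look at it from nearer.

Emit:
servo_tool(commands=[[0,[0,-35,0],0],[0,[0,-35,0],0],[0,[0,-35,0],0],[0,[0,-35,0],0],[0,[0,-35,0],0]])

```text
time_s: 24.48
eef_pos: [458.2, 221.7, 373.2]
orientation: [0.706, 0.035, -0.706, 0.035]
contact_force: [0.9, 1.0, 0.7]
width: -0.1
```

Emit:
servo_tool(commands=[[0,[0,-35,0],0],[0,[0,-20,0],0],[0,[0,0,0],0],[0,[0,0,0],0],[0,[0,0,0],0]])

```text
time_s: 24.9
eef_pos: [453.4, 274.0, 372.9]
orientation: [-0.706, -0.035, 0.706, -0.035]
contact_force: [0.4, 0.4, -0.5]
width: 0.2
```

Emit:
servo_tool(commands=[[0,[0,0,0],0],[0,[0,0,0],0],[0,[0,0,0],0],[0,[0,0,0],0],[0,[0,0,0],0]])

```text
time_s: 25.32
eef_pos: [453.5, 274.1, 373.3]
orientation: [0.706, 0.035, -0.706, 0.035]
contact_force: [0.9, 0.3, -0.6]
width: 0.0
```

Emit:
servo_tool(commands=[[0,[0,0,0],0],[0,[0,0,0],0],[0,[0,0,0],0],[0,[0,0,0],0],[0,[0,0,0],0]])

```text
time_s: 25.73
eef_pos: [453.3, 274.6, 373.1]
orientation: [-0.706, -0.035, 0.706, -0.035]
contact_force: [-0.3, -0.5, 0.3]
width: -0.2
```

```bash
cat > pb.py <<'E'
from h import *
import sys
t=sys.argv[1]
go([555,300,231])
for n in ('wrist','scene','wrist'):
    im,d,W=snap(n,n+t);Z=W[...,2]
    for nm,m in (('stemtop',(Z>241)&(Z<252)),('stemlow',(Z>205)&(Z<225)),('loop/bar',(Z>178)&(Z<186)),('tip',(Z>184)&(Z<192)),('ball',(Z>60)&(Z<140))):
        m=m&(W[...,0]>500)&(W[...,0]<610)&(W[...,1]>255)&(W[...,1]<360)
        if m.sum()>4:
            P=W[m]; print(n,nm,m.sum(),P.mean(0).round(),P.min(0).round(),P.max(0).round())
cv2.imwrite(f'pics/c{t}.png',cv2.resize(cv2.imread(f'pics/wrist{t}.png')[0:250,100:400],(720,600),interpolation=2))
E
python3 pb.py 15
```

```text
grasp [453.3 274.6 319.1] tool shift [  88.1  -15.3 -103.7] w -0.2 F [-0.3 -0.5  0.3] t 25.7333
axes [[-0.0, 0.099, -0.995], [0.0, -0.995, -0.099], [-1.0, -0.0, 0.0]]
wrist stemtop 517 [553. 303. 244.] [545. 295. 241.] [562. 312. 246.]
wrist stemlow 72 [549. 301. 215.] [545. 296. 205.] [557. 311. 225.]
wrist loop/bar 323 [551. 303. 180.] [534. 282. 178.] [564. 328. 186.]
wrist tip 127 [539. 311. 188.] [534. 297. 184.] [555. 318. 192.]
wrist ball 1830 [547. 301. 118.] [519. 273.  99.] [587. 342. 139.]
scene stemtop 20 [554. 304. 245.] [547. 297. 242.] [561. 312. 247.]
scene stemlow 38 [555. 302. 215.] [544. 297. 205.] [561. 312. 224.]
scene loop/bar 44 [555. 305. 182.] [534. 283. 178.] [609. 327. 186.]
scene tip 20 [552. 304. 188.] [534. 298. 184.] [563. 309. 192.]
scene ball 146 [555. 294. 118.] [523. 271.  76.] [578. 328. 140.]
wrist stemtop 515 [553. 305. 244.] [544. 297. 241.] [561. 313. 246.]
wrist stemlow 77 [549. 301. 216.] [544. 297. 205.] [557. 313. 225.]
wrist loop/bar 312 [550. 300. 180.] [534. 282. 178.] [565. 328. 186.]
wrist tip 131 [540. 310. 188.] [534. 297. 184.] [557. 318. 192.]
wrist ball 1903 [549. 299. 118.] [519. 271.  98.] [587. 340. 140.]
```

View pics/c15.png

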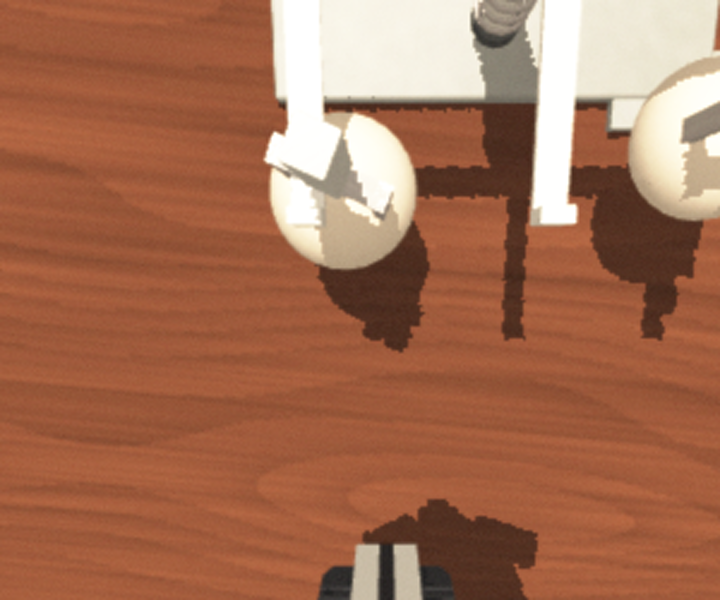

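Pendant b hangs at the front part of hook 2. Its stem axis is at about (554,304), roughly 27 mm from the hook point, so within the 37 mm limit. It is level with the prong and only rocking slightly. Next is the front side of the lever.

Emit:
servo_tool(commands=[[0,[0,37,0],0],[0,[0,37,-6],0],[0,[0,37,-8],0],[0,[0,37,-8],0],[0,[0,37,-8],0]])

```text
time_s: 26.3
eef_pos: [501.6, 91.7, 373.4]
orientation: [0.706, 0.035, -0.706, 0.035]
contact_force: [0.9, 0.4, -0.1]
width: 0.3
```

Emit:
servo_tool(commands=[[0,[0,37,-8],0],[0,[0,35,-5],0],[0,[25,0,0],0],[0,[25,0,0],0],[0,[0,0,0],0]])

```text
time_s: 26.72
eef_pos: [519.8, 21.7, 319.3]
orientation: [-0.704, -0.034, 0.709, -0.034]
contact_force: [-0.8, 1.3, -1.4]
width: 0.3
```

Emit:
servo_tool(commands=[[0,[0,0,0],0],[0,[0,0,0],0],[0,[0,0,0],0],[0,[0,0,0],0],[0,[0,0,0],0]])

```text
time_s: 27.13
eef_pos: [521.8, 23.5, 324.2]
orientation: [0.707, 0.035, -0.706, 0.035]
contact_force: [-0.0, -0.4, 0.5]
width: 0.2
```

```bash
python3 - <<'E'
from h import *
for n in ('wrist','scene'):
    im,d,W=snap(n,n+'16')
    Z=W[...,2];I=im.astype(int).sum(-1)
    m=(Z>108)&(Z<145)&(I<190)&(W[...,0]<690)&(W[...,0]>540)&(abs(W[...,1]-28)<30)
    if m.sum(): print(n,m.sum(),W[m].mean(0),W[m].min(0),W[m].max(0))
    m=(Z>241)&(Z<252)&(W[...,0]>500)&(W[...,0]<610)&(W[...,1]>100)&(W[...,1]<360)
    for y in (136,304):
        q=m&(abs(W[...,1]-y)<30)
        if q.sum()>3: print('stem',W[q].mean(0))
go([525,20,131])
E
```

```text
wrist 546 [567.6862032   23.83662384 127.70961183] [554.74590045  10.96613103 119.13929563] [579.47163729  36.33464101 133.31635553]
stem [593.49059336 136.90629206 243.77347248]
scene 64 [570.49212419  21.42818694 126.14099291] [554.23069859  12.35477906 109.41694794] [579.09293625  34.70563365 134.92863333]
stem [592.84297002 137.36039272 244.97704373]
stem [553.34566912 299.40726359 244.78207234]
grasp [521.6  23.3 269.8] tool shift [138.8   3.6  -2.9] w 0.1 F [-0.7 -0.8  0.3] t 27.2333
axes [[0.001, 0.099, -0.995], [-0.0, -0.995, -0.099], [-1.0, 0.0, -0.001]]
```

Emit:
servo_tool(commands=[[0,[35,4,0],0],[0,[35,0,0],0],[0,[35,0,0],0],[0,[33,0,0],0],[0,[0,0,0],0]])

```text
time_s: 27.65
eef_pos: [519.1, 18.4, 180.2]
orientation: [-0.703, -0.035, 0.709, -0.035]
contact_force: [-1.4, -0.4, -0.6]
width: 0.0
```

Emit:
servo_tool(commands=[[0,[0,0,0],0],[0,[0,0,0],0],[0,[0,0,0],0],[0,[0,0,0],0],[0,[0,0,0],0]])

```text
time_s: 28.07
eef_pos: [522.5, 19.1, 186.7]
orientation: [0.707, 0.035, -0.705, 0.035]
contact_force: [0.3, 0.7, -0.0]
width: -0.0
```

Emit:
servo_tool(commands=[[0,[0,0,0],0],[0,[0,0,0],0],[0,[0,0,0],0],[0,[0,0,0],0],[0,[0,0,0],0]])

```text
time_s: 28.48
eef_pos: [521.8, 19.1, 185.2]
orientation: [-0.706, -0.035, 0.706, -0.035]
contact_force: [-0.2, 0.3, -0.2]
width: -0.1
```

Emit:
servo_tool(commands=[[0,[0,0,0],0],[0,[0,0,0],0],[0,[0,0,0],0],[0,[0,0,0],0],[0,[0,0,0],0]])

```text
time_s: 28.9
eef_pos: [521.9, 19.1, 185.1]
orientation: [0.706, 0.035, -0.706, 0.035]
contact_force: [-0.6, 1.0, -0.6]
width: -0.1
```

```bash
python3 - <<'E'
from h import *
go([638,30,131])
for _ in range(3):
    im,d,W=snap('scene','scene17');Z=W[...,2]
    m=(Z>241)&(Z<252)&(W[...,0]>500)&(W[...,0]<610)&(W[...,1]>100)&(W[...,1]<360)
    for y in (136,304):
        q=m&(abs(W[...,1]-y)<30)
        if q.sum()>3: print('stem',W[q].mean(0).round(1))
E
```

```text
grasp [521.9  19.1 131.1] tool shift [ 1.000e-01  6.000e-01 -1.166e+02] w -0.1 F [-0.6  1.  -0.6] t 28.9
axes [[0.0, 0.099, -0.995], [0.0, -0.995, -0.099], [-1.0, -0.0, -0.0]]
stem [593.3 137.4 244.8]
stem [553.  299.9 244.7]
stem [593.1 137.2 244.9]
stem [553.  300.7 244.3]
stem [593.1 137.9 244.9]
stem [552.9 301.3 244.6]
```

Both pendants are still. Pushing the lever back.

Emit:
servo_tool(commands=[[0,[0,0,-12],0],[0,[0,0,-12],0],[0,[0,0,-12],0],[0,[0,0,-12],0],[0,[0,0,-12],0]])

```text
time_s: 29.47
eef_pos: [581.8, 25.0, 185.1]
orientation: [-0.706, -0.035, 0.707, -0.035]
contact_force: [-0.7, -0.2, 0.3]
width: -0.3
```

Emit:
servo_tool(commands=[[0,[0,0,-12],0],[0,[0,0,-12],0],[0,[0,0,-12],0],[0,[0,0,-8],0],[0,[0,0,0],0]])

```text
time_s: 29.88
eef_pos: [626.5, 29.6, 184.8]
orientation: [0.706, 0.035, -0.706, 0.035]
contact_force: [0.7, 0.8, 0.4]
width: 0.1
```

Emit:
servo_tool(commands=[[0,[0,0,-5],0],[0,[0,0,-5],0],[0,[0,0,0],0],[0,[0,0,0],0]])

```text
time_s: 30.22
eef_pos: [635.4, 30.3, 185.2]
orientation: [0.706, 0.035, -0.706, 0.035]
contact_force: [0.4, 0.2, -0.2]
width: 0.4
```

Emit:
servo_tool(commands=[[0,[0,0,-4],0],[0,[0,0,-3],0],[0,[0,0,0],0],[0,[0,0,0],0]])

```text
time_s: 30.55
eef_pos: [638.9, 30.7, 184.7]
orientation: [-0.703, -0.035, 0.709, -0.035]
contact_force: [-12.2, -0.3, 6.6]
width: -0.1
```

The fingers have met the back stop. One more nudge, then back off and retreat up.

Emit:
servo_tool(commands=[[0,[0,0,-3],0],[0,[0,0,-2],0],[0,[0,0,0],0],[0,[0,0,0],0],[0,[0,0,0],0]])

```text
time_s: 30.97
eef_pos: [640.0, 30.9, 184.2]
orientation: [-0.7, -0.034, 0.712, -0.036]
contact_force: [-25.1, -3.1, 14.1]
width: -0.1
```

Emit:
servo_tool(commands=[[0,[0,0,15],0],[0,[0,0,25],0],[0,[0,0,30],0],[0,[0,0,30],0],[0,[-20,0,20],0]])

```text
time_s: 31.38
eef_pos: [523.7, 18.9, 202.6]
orientation: [-0.704, -0.035, 0.709, -0.035]
contact_force: [-0.3, 0.4, 0.1]
width: -0.0
```

Emit:
servo_tool(commands=[[0,[-35,0,0],0],[0,[-35,0,0],0],[0,[-35,0,0],0],[0,[0,0,0],0],[0,[0,0,0],0]])

```text
time_s: 31.8
eef_pos: [528.7, 19.9, 312.4]
orientation: [0.708, 0.035, -0.704, 0.035]
contact_force: [0.5, -0.1, -0.9]
width: 0.1
```

Emit:
servo_tool(commands=[[0,[0,0,0],0],[0,[0,0,0],0],[0,[0,0,0],0],[0,[0,0,0],0],[0,[0,0,0],0]])

```text
time_s: 32.22
eef_pos: [527.6, 19.7, 309.4]
orientation: [-0.706, -0.035, 0.707, -0.035]
contact_force: [0.1, 0.1, 0.8]
width: 0.0
```

```bash
python3 - <<'E'
from h import *
go([638,30,131])
for n in ('wrist','scene','scene'):
    im,d,W=snap(n,n+'18')
    Z=W[...,2];I=im.astype(int).sum(-1)
    m=(Z>108)&(Z<145)&(I<190)&(W[...,0]<690)&(W[...,0]>540)&(abs(W[...,1]-28)<30)
    if m.sum(): print(n,m.sum(),W[m].mean(0).round(),W[m].min(0).round(),W[m].max(0).round())
    m=(Z>241)&(Z<252)&(W[...,0]>500)&(W[...,0]<610)&(W[...,1]>100)&(W[...,1]<360)
    for y in (136,304):
        q=m&(abs(W[...,1]-y)<30)
        if q.sum()>3: print('stem',W[q].mean(0).round(1))
cv2.imwrite('pics/c18.png',cv2.resize(im[90:320,110:420,::-1],(800,594)))
E
```

```text
grasp [527.6  19.7 255.4] tool shift [ 124.2    0.7 -111.1] w 0.0 F [0.1 0.1 0.8] t 32.2167
axes [[-0.001, 0.099, -0.995], [0.0, -0.995, -0.099], [-1.0, -0.0, 0.001]]
wrist 885 [661.  33. 127.] [649.  21. 116.] [674.  46. 133.]
stem [593.4 136.6 243.7]
scene 76 [665.  31. 127.] [652.  22. 114.] [674.  44. 135.]
stem [593.2 137.7 244.9]
stem [553.1 301.  244.8]
scene 74 [665.  31. 127.] [650.  22. 114.] [674.  45. 136.]
stem [593.1 137.3 244.7]
stem [553.4 300.3 245. ]
```

```bash
python3 -c "
from h import *
print(finish_job())"
```

```text
the job is handed in; nothing more can be done
None
```

I pulled the lever fully to the front, hung both pendants that were present (on hooks 2 and 0), and pushed the lever fully back. Then I handed the job in at about 32 s; no verdict was reported.

- **Lever:** it met its stop at both ends. The ball tip's centre moved from x≈567 front to x≈662 back; a full 1.0 rad swing should span about 96 mm, so this agrees.
- **Rail:** the hooks sank from z 200 to about 175, as expected for two pendants.
- **Pendants:** both stem tops read z≈245, so the loops are level with the prongs. They moved about 1 mm between the last pictures.
- **Bystanders:** the arm stayed clear of the bowl, photo frame, pen and coaster. I did not re-measure their positions at the end.

**Less certain:**
- **Pendant on hook 2:** after I let go, something knocked it round and towards the hook's front tip. It still hangs, about 28 mm from the hook point by my measurement (limit 37 mm), and I left it there.
- **Final picture:** I had reached the 16-picture limit, so the last check used depth measurements only.

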